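# Pull down the flap of a supply hutch with a hook pole

## Robot

A 6-joint arm with a two-finger parallel gripper is mounted at the origin on a cart in front of the work surface, level with it; the furniture and walls round the work are solid. World frame = base frame: x ahead of the robot, y to its left, z up, the work surface at z = 0. Lengths are in mm, angles in rad, forces in N, time in s.
With the tool pointing down it reaches from about 325 to 900 mm from the base axis. Payload 6.1 kg.
Tool frame: the origin (TCP) lies at the very end of the fingers, on their centre line; the grasp point (between the pads) lies 19 mm behind it; z points along the fingers, x is the direction in which the jaws open and shut, and the axes are right-handed (so a half turn about z gives the same grasp; the last joint's range is limited). The gripper opens to 87 mm and grips with 3 to 60 N. Pads are 19 mm wide; open, the fingers measure 117 mm over their backs; the gripper's body (75 mm by 190 mm) begins 51 mm behind the grasp point.
Start: joints at [-1.355, 0.22, 1.526, -0, 1.395, -0.126], TCP at [209.482, -588.84, 222.538] pointing down, gripper open.
Joint ranges: [-2.98, 2.98], [-0.91, 2.08], [0.09, 2.57], [-1.24, 4.39], [0.2, 2.65], [-2.68, 2.68]. Speed limits (rad/s): [2.57, 2.57, 3.01, 3.14, 3.14, 3.14].

## Interface

Orientations are given as a unit quaternion [x, y, z, w].
In Python, from station import arm gives the robot as it stands.
- The arm moves only by the tool step_arm, never from a script. Its argument "deltas" is a list of rows, each a list of 2 entries, a list of its own where there are three numbers: the shift along the tool's x, y, z in m, then the turn about the tool's z in rad. In form: [[[tx, ty, tz], turn], ...]. A call has 1 to 12 rows; each row shifts and turns the pose as measured when the row begins, along the tool's axes as they then stand; what a row does not reach is not made up. A row lasts 1/10 s, in which the tool goes at most 50 mm and 8.59 degrees, less where a joint would pass 70% of its speed; a pose out of reach is approached as far as the arm can. A call is refused whole if a number of a shift passes 0.05 or a number of a turn 0.15, either way. A call with a gripper value outside its range is refused whole. "jaw" is the closure, from 0 (fully open) to 1 (shut), set as the call begins (left out, the last holds). The fingers move at their own pace and stop on an object; "grip_force" is the grip in N (left out, the last holds). Time passes only in rows, so rows that do not move let the fingers close. It gives the time, the measured TCP pose, the force and the opening at its end, in the units of the state.
- arm.state(): the state, without advancing time (a new reading comes with each control period).
- arm.read_camera(name): name is "scene" or "top" or "wrist"; returns (picture, depth): 400x640x3 uint8, red, green, blue; 400x640 float32, mm along the optical axis (not along the pixel's ray), 0 where there is no reading.
- arm.camera_model(name): a dict with "fovy" (degrees; the focal length in pixels is half the picture's height over the tangent of half this angle, whatever the lens; pixels are square), "cx", "cy" (the principal point, pixels), "eye" and "orientation" of the camera in the world. Camera axes: x right, y up, looking along -z (the intrinsics and any distortion apply to the point x, -y, -z); pixel columns grow to the right and rows downward; lengths in mm; the calibration is good to about 2 mm. The wrist camera is an equidistant fisheye: a pixel r from the principal point sees the ray r / f radians off the axis. A picture is of the moment at which its call begins: read the wrist's pose just before it. camera_model takes no time and is no camera call; for the wrist camera it gives the pose at the moment of the call.
- arm.finish_job(): hands the job in, once; it reports no verdict.
The state is a dict: "time_s": time; "q": joint angles; "joint_velocities": joint speeds; "effort": joint torques, N m; "tcp_pos": TCP position; "eef_rot": TCP orientation; "wrist_force": force on the tool from outside, world axes, zero at the start; "ft_torque": the same for the moment, N m; "grip_width": finger opening in mm.
Only numpy, scipy, OpenCV 4.12 (cv2) and the standard library are available. Lean on these libraries where they do the work, as an engineer would, in place of code of your own. Each camera call takes 0.05 s, during which the arm holds its last target.

## Task

Open the supply hutch with the hook pole: hook the pole's bent toe sideways into the eye on the front flap, and swing the flap down until it sticks straight out level. Touch the hutch only with the pole and without wrenching it. Then unhook and lay the pole flat on the table clear of the hutch, leaving the bottle, the jar and the mug where they stand.

Things in the scene. Friction and masses are not known exactly. Their poses are not given: they have to be found in the camera images.
- hutch: Fixed wooden hutch 120 mm deep (x), 200 wide (y), 294 high: open shelf below, upper compartment shut by the flap. Origin at the centre of its underside on the table; its front looks along its own -x, towards the robot. The flap's face is flush with the front at x = -60 mm, so that only its eye can be caught.
- flap_hinge (a point): Middle of the flap's hinge line, at the lower edge of the flap's front face (hutch frame x -60, y 0, z 167 mm). Axes turn with the flap: y along the hinge (as the hutch's y), z up the face to the free edge at 114 mm, -x out of the face. The flap is 176 mm wide, 9 thick.
- eye_line (a point): Mid-point of the line on which the steel eye's centre lies: flap frame x -20, y 0, z 70 mm. The ring stands in the flap's x-z plane (hole along y): inner diameter 13, outer 23, bar 5 mm. It is clamped (25 N) up to 24 mm higher or lower than this point along z; this is not reported: feel or see it. A toe lowered on its top touches with its centreline 14.5 mm above the ring's centre.
- flap (a joint): Flap opening angle in rad: 0 = shut and upright, 1.571 = swung down towards the robot, sticking out level against its stop. The hinge is stiff (friction 0.16 Nm, a pull of 1.5 to 4 N at the eye) and stays where it is left.
- pole: Loose hook pole, 0.10 to 0.14 kg. Axes: x along it to the hook, z up as it lies flat. Origin on the handle's underside below the grip point. Wooden handle 16 mm wide (y), 20 high (z), from x = -105 to 25 mm; then a steel rod, 6 mm in diameter, 10 mm above the origin, to x = 130, bent square there to the pole's right (-y) as a straight toe that ends at y = -33 mm.
- pole_grip (a point): Place to grip the pole, half-way up its handle, 10 mm above its origin, within 6 mm of its centre of mass; same axes as the pole.
- toe (a point): Middle of the pole's toe, on its centreline (130 mm along x and -15 mm along y from the grip point); same axes as the pole. The toe is 6 mm in diameter and reaches 18 mm further along -y, 15 mm back along +y to the rod.
- bottle_mid (a point): Loose resin bottle, 33 mm in diameter, 102 high, standing near the hutch; this point is 50 mm up its axis. To be left alone.
- jar_mid (a point): Loose pigment jar, 40 mm in diameter, 36 high, standing near the hutch; this point is 18 mm up its axis. To be left alone.
- mug_mid (a point): Loose dotted mug, 92 x 127 mm with its handle, 93 high, standing near the hutch; this point is 46 mm up its axis. To be left alone.

How it is judged (in metres and radians):
On the way:
1. the flap is part-way down (0.3 to 1.2 rad) with the pole's toe through the eye (eye_c2, c5, c9, c12 are points round the ring of the eye) (value of joint flap between 0.3 and 1.2 rad and distance between toe and eye_c2 below 0.02 m and distance between toe and eye_c5 below 0.02 m and distance between toe and eye_c9 below 0.02 m and distance between toe and eye_c12 below 0.02 m), for 0.2 s.
At the end, for the whole second after the job is handed in: The flap is open by more than 1.45 rad (within 7 degrees of level), and the pole lies flat and still on the table (grip point under 20 mm, toe under 25 mm high), let go and not touching the hutch (value of joint flap above 1.45 rad and height (world z) of pole_grip below 0.02 m and height (world z) of toe below 0.025 m and linear speed of pole below 0.02 m/s and contact force between pole and hutch below 0.1 N and contact force between the fingers and pole below 0.1 N).
It fails at once if the hand or arm touches the hutch or its flap (contact force between any of the arm, the fingers and hutch above 1 N).
It fails at once if the pole wrenches the hutch with more than 20 N (contact force between pole and hutch above 20 N).
It fails at once if the bottle is moved more than 20 mm or tipped (distance of bottle_mid from where it was at the start of the episode above 0.02 m or angle between bottle_mid's own z axis and vertical above 0.3 rad).
It fails at once if the jar is moved more than 20 mm or tipped (distance of jar_mid from where it was at the start of the episode above 0.02 m or angle between jar_mid's own z axis and vertical above 0.3 rad).
It fails at once if the mug is moved more than 20 mm or tipped (distance of mug_mid from where it was at the start of the episode above 0.02 m or angle between mug_mid's own z axis and vertical above 0.3 rad).
It also fails if it takes over 72 s, if anything falls off the work surface, if the arm or the gripper's body presses on something with over 40 N, if the wrist force passes 120 N, or if a joint passes its speed limit or range.

## Working session

There is one attempt and no reset: what is moved stays moved. The work goes in short steps, Python scripts to look and compute and a tool call to move; the robot and the scene stay as the last step left them, time stands still between calls to the robot, and variables do not carry over. Pictures are saved under pics/ and viewed, and the job is handed in when it is done.

Besides the shell and the picture viewer there is one more tool, called as name(argument=value, ...), one argument or row to a line, values as JSON. step_arm: Moves the arm, as the interface text tells. Its arguments: {"type":"object","properties":{"deltas":{"type":"array"},"jaw":{"type":"number"},"grip_force":{"type":"number"}},"required":["deltas"]}

```bash
ls; mkdir -p pics; python3 - <<'E'
from station import arm
import cv2
print(arm.state())
for n in("scene","top","wrist"):
    print(n,arm.camera_model(n))
    p,d=arm.read_camera(n)
    cv2.imwrite(f"pics/{n}0.png",p[:,:,::-1]); import numpy as np; np.save(f"pics/{n}0.npy",d)
E
```

```text
pics
{'time_s': 0.0, 'q': array([-1.35512372e+00,  2.21244907e-01,  1.52762193e+00,  2.87883163e-06,
        1.39471537e+00, -1.26087493e-01]), 'joint_velocities': array([ 0.00072652,  0.00027016, -0.00132225,  0.00030985,  0.00054548,
       -0.0005147 ]), 'effort': array([-9.78843264e-05, -4.94609964e+01, -3.87374210e+01,  6.98143733e-02,
        5.72143646e-02, -1.69005225e-04]), 'tcp_pos': array([ 209.33423064, -588.22849062,  221.41991558]), 'eef_rot': array([ 8.17050830e-01, -5.76564785e-01, -7.33246980e-04, -6.72254651e-04]), 'wrist_force': array([-0.45709953,  0.02035482, -0.12537197]), 'ft_torque': array([-0.06783346,  0.00467779,  0.02687951]), 'grip_width': 86.74307898356714}
scene {'fovy': 49.234289447155085, 'cx': 315.70009027999964, 'cy': 195.45435285240896, 'eye': array([ 468.47302469, -836.91891073,  690.71354355]), 'orientation': array([ 0.52338157, -0.02460165, -0.0536283 ,  0.85005323])}
top {'fovy': 53.957611183478896, 'cx': 316.13086918600135, 'cy': 202.40132284958443, 'eye': array([ 480.00773723,  179.50295037, 1140.3856945 ]), 'orientation': array([-0.04482506,  0.01811162,  0.70645038, -0.70610944])}
wrist {'fovy': 65.70646984690485, 'cx': 322.7102319763754, 'cy': 202.8475245206297, 'eye': array([ 274.15208142, -564.9333693 ,  383.78631408]), 'orientation': array([-0.10172868,  0.07315809, -0.57187258,  0.8107163 ])}
```

View pics/scene0.png

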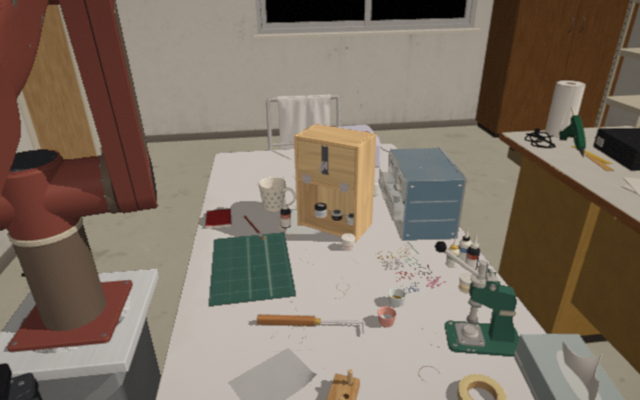

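View pics/top0.png

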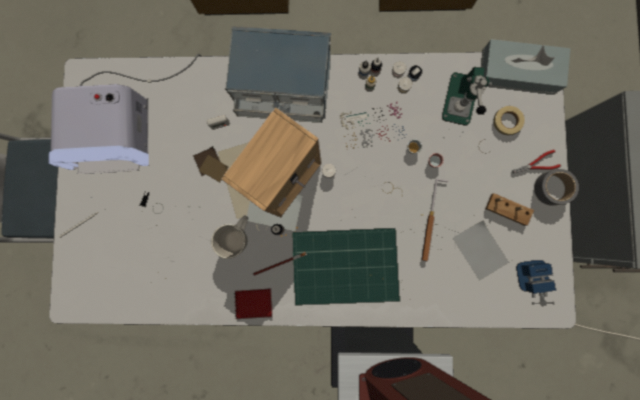

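View pics/wrist0.png

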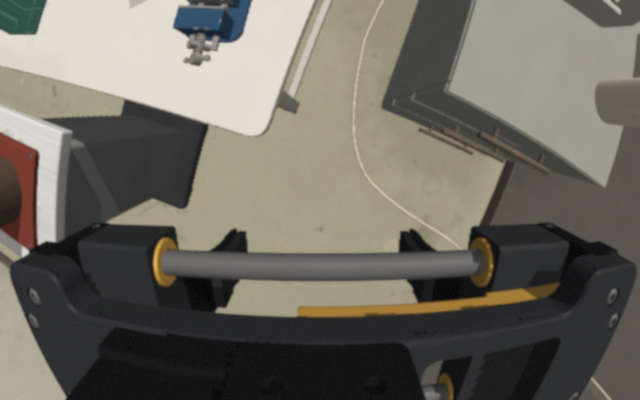

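```bash
cat > h.py <<'E'
import numpy as np,cv2
from scipy.spatial.transform import Rotation as R
from station import arm
def ray(m,u,v,wrist=False):
    f=200/np.tan(np.radians(m["fovy"])/2)
    x=(u-m["cx"])/f;y=(v-m["cy"])/f
    if wrist:
        r=np.hypot(x,y); k=np.tan(r)/r if r>1e-9 else 1; x*=k;y*=k
    return R.from_quat(m["orientation"]).apply([x,-y,-1.])
def pt(m,u,v,d,wrist=False): return m["eye"]+ray(m,u,v,wrist)*d
def onz(m,u,v,z,wrist=False):
    r=ray(m,u,v,wrist); return m["eye"]+r*(z-m["eye"][2])/r[2]
def proj(m,P,wrist=False):
    f=200/np.tan(np.radians(m["fovy"])/2)
    c=R.from_quat(m["orientation"]).inv().apply(np.asarray(P,float)-m["eye"])
    x,y,z=c.T[0],-c.T[1],-c.T[2]
    if wrist:
        r=np.hypot(x,y);t=np.arctan2(r,z);k=t/r;return np.stack([m["cx"]+f*x*k,m["cy"]+f*y*k],-1)
    return np.stack([m["cx"]+f*x/z,m["cy"]+f*y/z],-1)
def crop(p,x0,y0,x1,y1,k,name):
    cv2.imwrite("pics/"+name,cv2.resize(p[y0:y1,x0:x1],None,fx=k,fy=k,interpolation=cv2.INTER_CUBIC))
E
python3 - <<'E'
from h import *
s=cv2.imread("pics/scene0.png");t=cv2.imread("pics/top0.png")
crop(s,240,110,400,260,5,"c1.png")
crop(t,180,90,350,270,4,"c2.png")
crop(t,400,160,480,280,5,"c3.png")
E
```

```text
(no output)
```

View pics/c1.png

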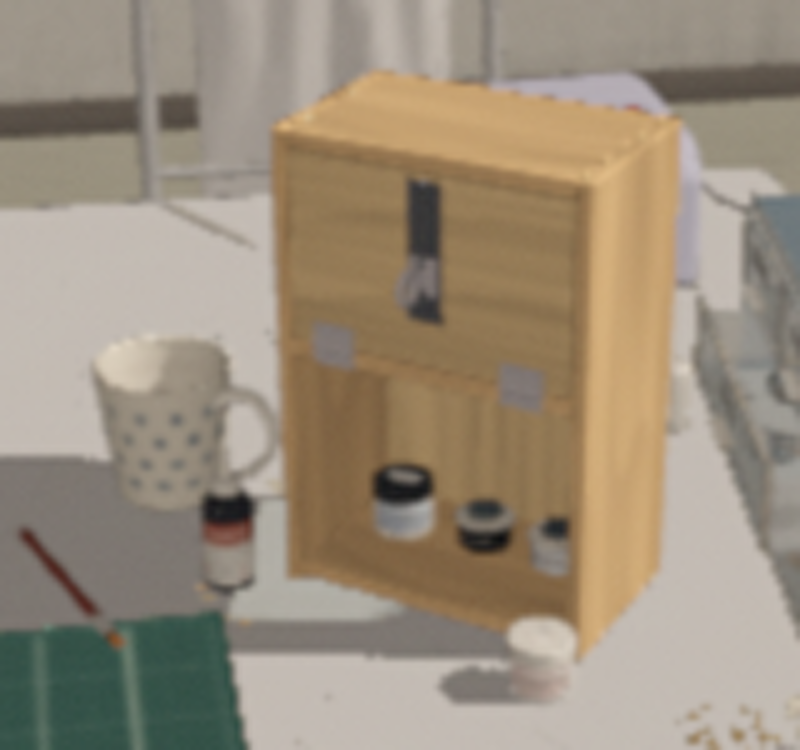

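View pics/c2.png

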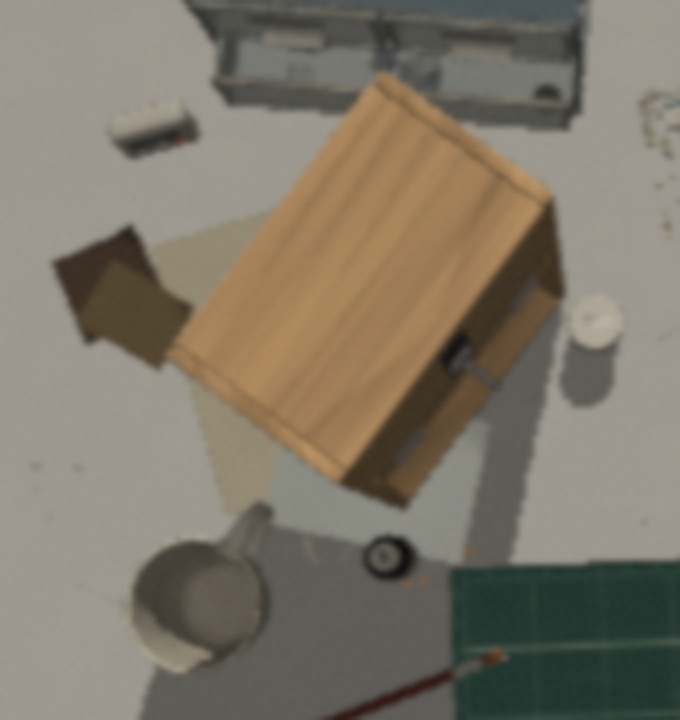

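View pics/c3.png

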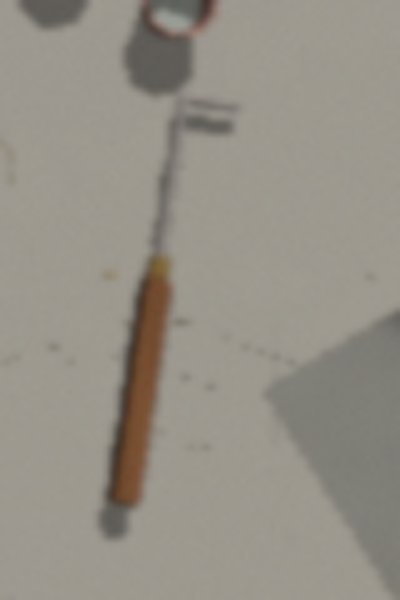

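```bash
python3 - <<'E'
from h import *
t=arm.camera_model("top");s=arm.camera_model("scene")
C=[onz(t,*c,294) for c in [(276.25,108.75),(318,138.75),(265.5,210.5),(222.5,178)]]
for c in C: print(c)
for i,j in((0,1),(1,2),(2,3),(3,0)):
    d=C[j]-C[i];print(i,j,np.hypot(*d[:2]),np.degrees(np.arctan2(d[1],d[0])))
c=np.mean(C,0);print("centre",c)
for z,q in((20,(424.8,260.6)),(20,(432,212.4)),(10,(436,180.4)),(10,(447.6,181.2))): print(onz(t,*q,z))
# bottle cap, jar, mug rim
for n,z,q in(("bottle",102,(180+388/4,90+558/4)),("jar",36,(180+597/4,90+318/4)),("mug",93,(180+200/4,90+605/4))): print(n,onz(t,*q,z))
# scene corners on table: bottom of front-right corner crop(580,655)
q=(240+582/5,110+655/5);print("front right bottom",onz(s,*q,0)); q=(240+290/5,110+575/5);print("front left bottom",onz(s,*q,0))
E
```

```text
[764.56212534 300.43157064 294.        ]
[695.92677349 207.6337786  294.        ]
[538.20046778 321.5516318  294.        ]
[609.87086426 417.4411312  294.        ]
0 1 115.42201580038835 -126.48746940676115
1 2 194.56326680701886 144.16129419339924
2 3 119.71400013625306 53.2245707289687
3 0 193.96036583729784 -37.10411807666323
centre [652.14005772 311.76452806 294.        ]
[415.89936737 -82.5942142   20.        ]
[ 550.99900012 -105.88305391   20.        ]
[ 643.67036505 -122.07841422   10.        ]
[ 641.21348814 -154.93009583   10.        ]
bottle [500.91755196 322.49690028 102.        ]
jar [672.45248462 184.15151059  36.        ]
mug [469.65645343 449.80499939  93.        ]
front right bottom [701.15851794 213.84389107   0.        ]
front left bottom [540.5042852  328.36566005   0.        ]
```

```bash
python3 - <<'E'
from h import *
t=arm.camera_model("top");s=arm.camera_model("scene")
ds=np.load("pics/scene0.npy");dt=np.load("pics/top0.npy")
def cloud(m,d,u0,v0,u1,v1):
    P=[]
    for v in range(v0,v1):
        for u in range(u0,u1):
            if d[v,u]>0:P.append(np.r_[pt(m,u,v,d[v,u]),u,v])
    return np.array(P)
# table check
P=cloud(s,ds,240,330,270,340);print("table z scene",np.median(P[:,2]))
P=cloud(t,dt,480,170,520,190);print("table z top",np.median(P[:,2]))
P=cloud(t,dt,250,130,290,190);P=P[P[:,2]>250];print("roof z",np.median(P[:,2]))
P=cloud(s,ds,330,145,352,175)
def plane(P):
    c=np.median(P,0);
    for _ in range(3):
        c=P.mean(0);n=np.linalg.svd(P-c)[2][2];r=(P-c)@n;P=P[np.abs(r)<3]
    return c,n,r.std(),len(P)
print(plane(P[:,:3]))
P2=cloud(s,ds,302,145,318,165);print(plane(P2[:,:3]))
print(plane(np.vstack([P,P2])[:,:3]))
# everything protruding
a=np.radians(53.7)
Q=cloud(s,ds,310,140,340,180);c,n,_,_=plane(np.vstack([P,P2])[:,:3]); n=n*np.sign(n[1])
r=(Q[:,:3]-c)@n
for q,rr in zip(Q,r):
    if rr<-4: print(np.round(q,1),round(rr,1))
E
```

```text
table z scene -0.03093809838492234
table z top -0.09161133624968443
roof z 294.88131628201245
(array([657.59617386, 234.59696808, 247.72008767]), array([-6.35749957e-01, -7.71895017e-01,  2.74173325e-04]), np.float64(1.3146704968594267), 434)
(array([577.65005297, 293.74244798, 245.79284868]), array([-0.59308178, -0.80513956, -0.00206875]), np.float64(1.414575336182791), 268)
(array([629.96506816, 255.09618548, 246.66366515]), array([-0.59659405, -0.80253229, -0.00417832]), np.float64(1.478314134982113), 848)
[594.5 275.4 290.  316.  141. ] -4.7
[604.5 268.1 292.1 320.  141. ] -4.6
[609.4 264.3 290.3 322.  142. ] -4.7
[648. 235. 293. 338. 144.] -5.1
[606.9 266.5 278.3 321.  146. ] -4.5
[614.3 261.1 277.  324.  147. ] -4.4
[586.6 281.5 268.1 313.  148. ] -4.5
[616.8 259.8 271.6 325.  149. ] -4.0
[621.4 254.1 273.5 327.  149. ] -5.8
[626.6 252.  273.9 329.  149. ] -4.4
[594.  275.5 258.3 316.  152. ] -5.0
[616.7 259.4 263.1 325.  152. ] -4.4
[619.1 257.1 261.  326.  153. ] -4.8
[648.4 236.  267.3 338.  153. ] -4.2
[586.1 280.9 242.  313.  157. ] -5.5
[621.7 256.1 246.7 327.  158. ] -4.
[... 1995 characters left out ...]
 215.2 324.  168. ] -4.2
[616.4 259.1 216.3 325.  168. ] -5.0
[618.5 253.8 218.4 326.  168. ] -8.0
[597.6 240.9 222.3 319.  169. ] -30.8
[600.1 239.2 222.9 320.  169. ] -30.7
[604.5 252.1 217.  321.  169. ] -17.7
[607.3 253.1 216.4 322.  169. ] -15.3
[618.8 256.1 214.4 326.  169. ] -6.0
[597.7 242.1 218.8 319.  170. ] -29.8
[600.4 241.7 218.8 320.  170. ] -28.5
[603.9 248.1 215.8 321.  170. ] -21.2
[607.  250.3 214.7 322.  170. ] -17.7
[585.5 281.6 199.6 313.  171. ] -5.4
[600.6 243.7 215.  320.  171. ] -26.8
[603.5 245.1 214.2 321.  171. ] -23.9
[613.9 261.4 203.5 324.  172. ] -4.7
[596.  275.6 192.3 317.  174. ] -4.1
[643.9 238.6 205.5 336.  174. ] -5.1
[624.  253.7 184.9 328.  179. ] -4.9
```

```bash
cat >> h.py <<'E'
def pose():
    st=arm.state();M=R.from_quat(st["eef_rot"]).as_matrix()
    return st,st["tcp_pos"],np.arctan2(M[1,0],M[0,0]),M
def plan(x,y,z,yaw,step=40,maxrows=12):
    """yaw = pole yaw deg; tool x angle = yaw-90"""
    st,p,a,M=pose();tz=M[:,2]
    print("t",round(st["time_s"],2),"tcp",p.round(1),"yaw",round(np.degrees(a)+90,2),"F",st["wrist_force"].round(1),"w",round(st["grip_width"],1))
    d=np.array([x,y,z])-p;turn=-(np.radians(yaw-90)-a);turn=(turn+np.pi)%(2*np.pi)-np.pi
    n=int(max(np.ceil(np.linalg.norm(d)/step),np.ceil(abs(turn)/.14),1))
    rows=[]
    for i in range(n):
        w=d/n;c,s=np.cos(a),np.sin(a)
        rows.append([[round((w[0]*c+w[1]*s)/1000,4),round((w[0]*s-w[1]*c)/1000,4),round(-w[2]/1000,4)],round(turn/n,3)])
        a-=turn/n
    print("tilt",np.round(tz,4)); print(n,"rows d",d.round(1),"turn",round(turn,3))
    for i in range(0,len(rows),maxrows): print(str(rows[i:i+maxrows]).replace(" ",""))
E
python3 -c "
from h import *
plan(480,-95,180,-9.8,35)"
```

```text
t 0.15 tcp [ 209.4 -588.4  221.7] yaw 19.58 F [-0.2 -0.7 -0.8] w 86.6
tilt [-4.0e-04  1.5e-03 -1.0e+00]
17 rows d [270.6 493.4 -41.7] turn 0.513
[[[np.float64(-0.022),np.float64(-0.0247),np.float64(0.0025)],np.float64(0.03)],[[np.float64(-0.0227),np.float64(-0.0241),np.float64(0.0025)],np.float64(0.03)],[[np.float64(-0.0235),np.float64(-0.0234),np.float64(0.0025)],np.float64(0.03)],[[np.float64(-0.0242),np.float64(-0.0226),np.float64(0.0025)],np.float64(0.03)],[[np.float64(-0.0248),np.float64(-0.0219),np.float64(0.0025)],np.float64(0.03)],[[np.float64(-0.0255),np.float64(-0.0211),np.float64(0.0025)],np.float64(0.03)],[[np.float64(-0.0261),np.float64(-0.0204),np.float64(0.0025)],np.float64(0.03)],[[np.float64(-0.0267),np.float64(-0.0196),np.float64(0.0025)],np.float64(0.03)],[[np.float64(-0.0273),np.float64(-0.0187),np.float64(0.0025)],np.float64(0.03)],[[np.float64(-0.0278),np.float64(-0.0179),np.float64(0.0025)],np.float64(0.03)],[[np.float64(-0.0284),np.float64(-0.0171),np.float64(0.0025)],np.float64(0.03)],[[np.float64(-0.0289),np.float64(-0.0162),np.float64(0.0025)],np.float64(0.03)]]
[[[np.float64(-0.0293),np.float64(-0.0153),np.float64(0.0025)],np.float64(0.03)],[[np.float64(-0.0298),np.float64(-0.0144),np.float64(0.0025)],np.float64(0.03)],[[np.float64(-0.0302),np.float64(-0.0135),np.float64(0.0025)],np.float64(0.03)],[[np.float64(-0.0306),np.float64(-0.0126),np.float64(0.0025)],np.float64(0.03)],[[np.float64(-0.031),np.float64(-0.0117),np.float64(0.0025)],np.float64(0.03)]]
```

step_arm(
  deltas=[
    [[-0.022,-0.025,0.002],0.03],
    [[-0.023,-0.024,0.002],0.03],
    [[-0.023,-0.023,0.002],0.03],
    [[-0.024,-0.023,0.002],0.03],
    [[-0.025,-0.022,0.002],0.03],
    [[-0.025,-0.021,0.002],0.03],
    [[-0.026,-0.02,0.002],0.03],
    [[-0.027,-0.02,0.002],0.03],
    [[-0.027,-0.019,0.002],0.03],
    [[-0.028,-0.018,0.002],0.03],
    [[-0.028,-0.017,0.002],0.03],
    [[-0.029,-0.016,0.002],0.03],
  ],
  jaw=0.3,
)

```text
time_s: 1.35
tcp_pos: [406.1, -230.4, 193.5]
eef_rot: [-0.693, 0.721, 0.003, 0.001]
wrist_force: [0.6, -0.5, -0.1]
grip_width: 60.9
```

```bash
sed -i 's/round((w\[0\]\*c+w\[1\]\*s)\/1000,4),round((w\[0\]\*s-w\[1\]\*c)\/1000,4),round(-w\[2\]\/1000,4)/float(round((w[0]*c+w[1]*s)\/1000,4)),float(round((w[0]*s-w[1]*c)\/1000,4)),float(round(-w[2]\/1000,4))/; s/,round(turn\/n,3)\])/,float(round(turn\/n,3))])/' h.py; python3 -c "
from h import *
plan(480,-95,180,-9.8,35)"
```

```text
t 1.35 tcp [ 406.1 -230.4  193.5] yaw -2.34 F [ 0.6 -0.5 -0.1] w 60.9
tilt [-0.0026  0.0051 -1.    ]
5 rows d [ 73.9 135.4 -13.5] turn 0.13
[[[-0.0277,-0.0137,0.0027],0.026],[[-0.028,-0.0129,0.0027],0.026],[[-0.0283,-0.0122,0.0027],0.026],[[-0.0287,-0.0115,0.0027],0.026],[[-0.0289,-0.0107,0.0027],0.026]]
```

step_arm(
  deltas=[
    [[-0.028,-0.014,0.003],0.026],
    [[-0.028,-0.013,0.003],0.026],
    [[-0.028,-0.012,0.003],0.026],
    [[-0.029,-0.011,0.003],0.026],
    [[-0.029,-0.011,0.003],0.026],
    [[0,0,0],0],
  ],
)

```text
time_s: 1.95
tcp_pos: [482.6, -84.8, 177.3]
eef_rot: [-0.643, 0.766, 0.004, 0.001]
wrist_force: [0.3, -0.8, -0.7]
grip_width: 60.9
```

```bash
python3 -c "
from h import *
st,p,a,M=pose();print(p,np.degrees(a)+90)
m=arm.camera_model('wrist');p,d=arm.read_camera('wrist');np.save('pics/w1.npy',d)
cv2.imwrite('pics/w1.png',p[:,:,::-1])
print(m)
"
```

```text
[482.61791126 -84.8147783  177.32586879] -9.933584432157986
{'fovy': 65.70646984690485, 'cx': 322.7102319763754, 'cy': 202.8475245206297, 'eye': array([550.80156689, -96.73085251, 339.23937167]), 'orientation': array([ 0.07960811, -0.10004745,  0.75908943, -0.63830737])}
```

View pics/w1.png

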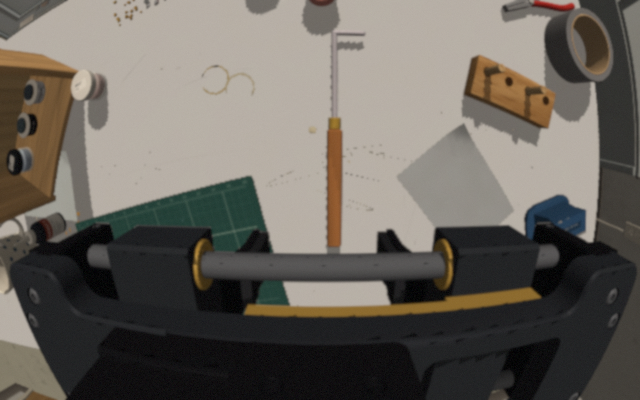

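```bash
python3 -c "
from h import *
m={'fovy': 65.70646984690485, 'cx': 322.7102319763754, 'cy': 202.8475245206297, 'eye': np.array([550.80156689, -96.73085251, 339.23937167]), 'orientation': np.array([ 0.07960811, -0.10004745,  0.75908943, -0.63830737])}
P=[onz(m,u,v,z,True) for u,v,z in((334,246,18),(334.5,118,18),(335,34,10),(364.5,34.5,10))]
for q in P:print(q)
for i,j in((0,1),(0,2),(2,3)):
  d=P[j]-P[i];print(np.hypot(*d[:2]),np.degrees(np.arctan2(d[1],d[0])))
p=cv2.imread('pics/w1.png');crop(p,280,20,400,260,2.5,'w1c.png')
"
```

```text
[416.84406041 -83.88451515  18.        ]
[ 554.72004527 -107.44385511   18.        ]
[ 645.40177057 -124.16504066   10.        ]
[ 640.37369465 -155.09916683   10.        ]
139.87433538695595 -9.696675491603063
232.08004569957956 -9.995048577575071
31.340097460725303 -99.23219680090861
```

View pics/w1c.png

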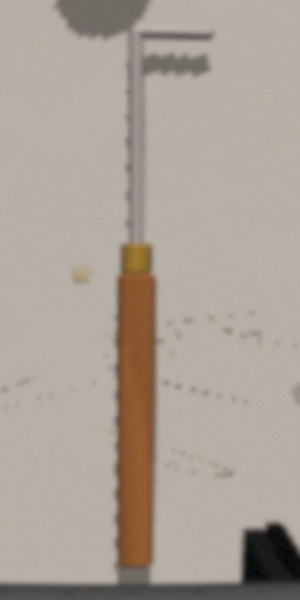

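```bash
python3 -c "
from h import *
plan(517.5,-101.5,40,-9.85,35)"
```

```text
t 2.0 tcp [482.  -86.1 177.4] yaw -9.91 F [-0.4  0.5  0.3] w 60.3
tilt [-0.004   0.0057 -1.    ]
5 rows d [  35.5  -15.4 -137.4] turn -0.001
[[[0.0018,-0.0075,0.0275],-0.0],[[0.0018,-0.0075,0.0275],-0.0],[[0.0018,-0.0075,0.0275],-0.0],[[0.0018,-0.0075,0.0275],-0.0],[[0.0018,-0.0075,0.0275],-0.0]]
```

step_arm(
  deltas=[
    [[0.002,-0.0075,0.027],0],
    [[0.002,-0.0075,0.027],0],
    [[0.002,-0.0075,0.027],0],
    [[0.002,-0.0075,0.027],0],
    [[0.002,-0.0075,0.027],0],
    [[0,0,0],0],
  ],
)

```text
time_s: 2.6
tcp_pos: [517.3, -108.2, 39.9]
eef_rot: [-0.644, 0.765, 0.001, 0.0]
wrist_force: [-0.2, 1.3, -0.8]
grip_width: 60.7
```

```bash
python3 -c "
from h import *
plan(517.5,-101.5,3,-9.85,15)"
```

```text
t 2.6 tcp [ 517.3 -108.2   39.9] yaw -9.88 F [-0.2  1.3 -0.8] w 60.7
tilt [-0.0011  0.0015 -1.    ]
3 rows d [  0.2   6.7 -36.9] turn -0.001
[[[-0.0022,0.0003,0.0123],-0.0],[[-0.0022,0.0003,0.0123],-0.0],[[-0.0022,0.0003,0.0123],-0.0]]
```

step_arm(
  deltas=[
    [[-0.003,0,0.011],0],
    [[-0.002,0,0.011],0],
    [[-0.002,0,0.01],0],
    [[0,0,0.003],0],
    [[0,0,0],0],
  ],
)

```text
time_s: 3.1
tcp_pos: [519.3, -102.8, 5.6]
eef_rot: [-0.643, 0.766, -0.001, 0.001]
wrist_force: [0.2, 0.1, -0.4]
grip_width: 60.7
```

```bash
python3 -c "
from h import *
plan(517.5,-101.5,3,-9.85,15)
p,d=arm.read_camera('wrist');cv2.imwrite('pics/w2.png',p[:,:,::-1])"
```

```text
t 3.1 tcp [ 519.3 -102.8    5.6] yaw -9.94 F [ 0.2  0.1 -0.4] w 60.7
tilt [ 2.2e-03 -1.0e-04 -1.0e+00]
1 rows d [-1.8  1.3 -2.6] turn -0.002
[[[-0.0009,0.002,0.0026],-0.002]]
```

View pics/w2.png

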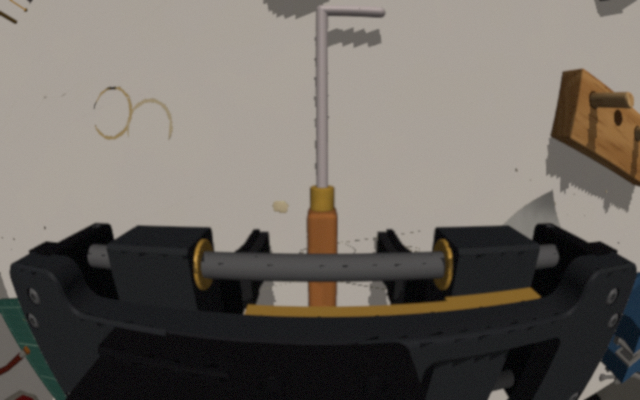

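Handle is centred between the fingers (column ~321). Down a little and close.

step_arm(
  deltas=[
    [[-0.001,0.002,0.003],0],
    [[0,0,0],0],
    [[0,0,0],0],
    [[0,0,0],0],
    [[0,0,0],0],
    [[0,0,0],0],
    [[0,0,0],0],
    [[0,0,0],0],
  ],
  jaw=1,
  grip_force=55,
)

```text
time_s: 3.95
tcp_pos: [519.1, -101.8, 4.7]
eef_rot: [-0.643, 0.766, -0.002, 0.002]
wrist_force: [-1.1, 0.1, -0.2]
grip_width: 15.3
```

```bash
python3 -c "
from h import *
plan(515,-101.5,100,-9.85,25)"
```

```text
t 3.95 tcp [ 519.1 -101.8    4.7] yaw -9.91 F [-1.1  0.1 -0.2] w 15.3
tilt [ 0.0059 -0.0015 -1.    ]
4 rows d [-4.1  0.3 95.3] turn -0.001
[[[0.0001,0.001,-0.0238],-0.0],[[0.0001,0.001,-0.0238],-0.0],[[0.0001,0.001,-0.0238],-0.0],[[0.0001,0.001,-0.0238],-0.0]]
```

step_arm(
  deltas=[
    [[0,0,-0.015],0],
    [[0,0,-0.025],0],
    [[0,0,-0.03],0],
    [[0,0,-0.03],0],
    [[0,0,0],0],
  ],
)

```text
time_s: 4.45
tcp_pos: [517.0, -101.1, 110.0]
eef_rot: [-0.643, 0.766, -0.001, 0.001]
wrist_force: [0.8, -1.5, -0.5]
grip_width: 15.6
```

```bash
python3 -c "
from h import *
plan(451,126,220,53.4,25)"
```

```text
t 4.45 tcp [ 517.  -101.1  110. ] yaw -9.91 F [ 0.8 -1.5 -0.5] w 15.6
tilt [ 2.5e-03 -2.0e-04 -1.0e+00]
11 rows d [-66.  227.1 110. ] turn -1.105
[[[-0.0193,0.0095,-0.01],-0.1],[[-0.0202,0.0075,-0.01],-0.1],[[-0.0208,0.0054,-0.01],-0.1],[[-0.0212,0.0033,-0.01],-0.1],[[-0.0215,0.0012,-0.01],-0.1],[[-0.0215,-0.001,-0.01],-0.1],[[-0.0213,-0.0031,-0.01],-0.1],[[-0.0208,-0.0053,-0.01],-0.1],[[-0.0202,-0.0073,-0.01],-0.1],[[-0.0194,-0.0093,-0.01],-0.1],[[-0.0183,-0.0112,-0.01],-0.1]]
```

step_arm(
  deltas=[
    [[-0.019,0.01,-0.01],-0.1],
    [[-0.02,0.007,-0.01],-0.1],
    [[-0.021,0.005,-0.01],-0.1],
    [[-0.021,0.003,-0.01],-0.1],
    [[-0.021,0.001,-0.01],-0.1],
    [[-0.021,-0.001,-0.01],-0.1],
    [[-0.021,-0.003,-0.01],-0.1],
    [[-0.02,-0.005,-0.01],-0.1],
    [[-0.02,-0.007,-0.01],-0.1],
    [[-0.019,-0.009,-0.01],-0.1],
    [[-0.015,-0.01,-0.01],-0.08],
    [[0,0,0],0],
  ],
)

```text
time_s: 5.65
tcp_pos: [442.5, 126.6, 221.6]
eef_rot: [0.952, -0.306, -0.002, 0.0]
wrist_force: [-0.0, -0.0, -0.2]
grip_width: 15.3
```

```bash
python3 -c "
from h import *
plan(451,126,220,53.4,25)
m=arm.camera_model('wrist');p,d=arm.read_camera('wrist');np.save('pics/w3.npy',d);cv2.imwrite('pics/w3.png',p[:,:,::-1]);print(m)
p,d=arm.read_camera('scene');crop(p[:,:,::-1],240,100,400,260,5,'s3.png');np.save('pics/s3.npy',d)"
```

```text
t 5.65 tcp [442.5 126.6 221.6] yaw 54.39 F [-0.  -0.  -0.2] w 15.3
tilt [-3.8e-03  7.0e-04 -1.0e+00]
1 rows d [ 8.5 -0.6 -1.6] turn 0.017
[[[0.0073,-0.0045,0.0016],0.017]]
{'fovy': 65.70646984690485, 'cx': 322.7102319763754, 'cy': 202.8475245206297, 'eye': array([483.36264281, 182.6178435 , 383.72104725]), 'orientation': array([-0.11960283,  0.04017815, -0.30308874,  0.94457297])}
```

View pics/w3.png

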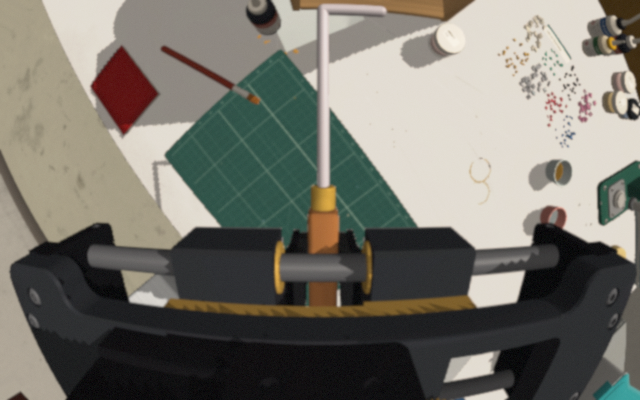

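View pics/s3.png

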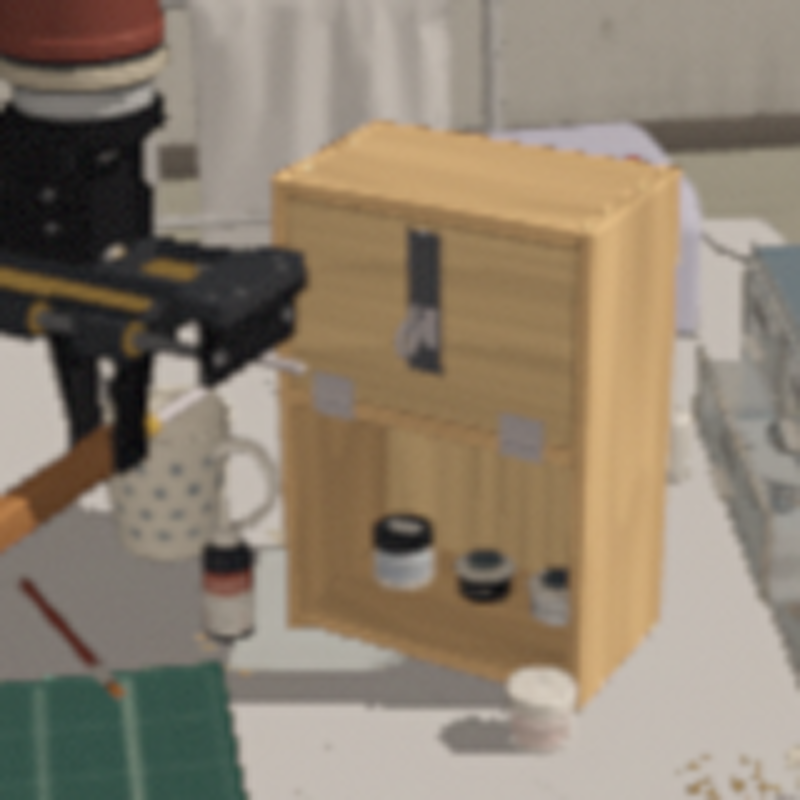

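```bash
cat > toe.py <<'E'
from h import *
n=np.array([.5966,.8025,0]);l=np.array([-.8025,.5966,0])
def hut(P): return np.array([P@n-580,P@l+337,P[2]])
E
python3 -c "
from toe import *
m={'fovy': 65.70646984690485, 'cx': 322.7102319763754, 'cy': 202.8475245206297, 'eye': np.array([483.36264281, 182.6178435 , 383.72104725]), 'orientation': np.array([-0.11960283,  0.04017815, -0.30308874,  0.94457297])}
d=np.load('pics/w3.npy')
for u,v in((323,10),(323,30),(323,100),(323,150),(335,10),(350,10),(360,11),(370,11),(380,11),(383,11)):
  for vv in (v,) : 
    r=ray(m,u,vv,True); print(u,vv,d[vv,u], pt(m,u,vv,d[vv,u],True).round(1), 'hut',hut(pt(m,u,vv,d[vv,u],True)).round(1))
    
for u,v in((323,10),(384,11)): P=onz(m,u,v,227,True);print(P,hut(P))
"
```

```text
323 10 133.70546 [517.7 231.2 230.2] hut [-85.6  59.5 230.2]
323 30 136.86624 [511.3 222.2 229.8] hut [-96.6  59.3 229.8]
323 100 146.49683 [490.2 192.8 229.2] hut [-132.8   58.7  229.2]
323 150 152.61516 [475.6 172.5 229.4] hut [-157.8   58.2  229.4]
335 10 134.31348 [522.8 228.  229.5] hut [-85.2  53.5 229.5]
350 10 135.43312 [529.4 224.1 228.1] hut [-84.3  45.9 228.1]
360 11 135.05508 [533.2 220.7 228.7] hut [-84.8  40.8 228.7]
370 11 135.25192 [537.6 218.1 228.3] hut [-84.3  35.7 228.3]
380 11 135.14847 [542.1 215.4 228.3] hut [-83.8  30.5 228.3]
383 11 135.59991 [543.6 214.7 227.8] hut [-83.4  28.8 227.8]
[518.4051915  232.21860296 227.        ] [-84.36403388  59.52145235 227.        ]
[544.36137855 214.54903764 227.        ] [-83.05839884  28.14994957 227.        ]
```

```bash
python3 -c "
from toe import *
s=arm.camera_model('scene')
def w(h): return (h[0]+580)*n+(h[1]-337)*l+np.array([0,0,h[2]])
for h in ((-84,28,226),(-20,0,225),(-31.5,0,225),(-20,0,236.5),(-20,0,213.5),(0,0,281),(0,-88,167),(0,88,167)):
  q=proj(s,w(np.array(h)));print(h,q.round(1),((q-[240,100])*5).round(0))
"
```

```text
(-84, 28, 226) [300. 173.] [300. 365.]
(-20, 0, 225) [321.2 166.8] [406. 334.]
(-31.5, 0, 225) [319.1 168.3] [395. 342.]
(-20, 0, 236.5) [321.1 162.9] [406. 315.]
(-20, 0, 213.5) [321.2 170.7] [406. 354.]
(0, 0, 281) [324.6 145.1] [423. 226.]
(0, -88, 167) [353.2 189.9] [566. 450.]
(0, 88, 167) [298.3 177.3] [291. 386.]
```

```bash
cat >> toe.py <<'E'
def w(h): h=np.asarray(h,float);return (h[0]+580)*n+(h[1]-337)*l+np.array([0,0,h[2]])
def ptoe(hx,hy,hz,step,yaw=53.4):
    P=w([hx-130,hy+15.7,hz-4.5]); plan(*P,yaw,step)
def now():
    st,p,a,M=pose();y=a+np.pi/2;e=np.array([np.cos(y),np.sin(y),0]);f=np.array([-e[1],e[0],0])
    print("toe hut",hut(p+130*e-15.7*f+np.array([0,0,4.5])).round(1))
E
python3 -c "
from toe import *
now();ptoe(-40,34,225,15)"
```

```text
toe hut [-85.7  42.7 224.6]
t 5.75 tcp [442.3 124.9 220.1] yaw 54.15 F [-0.8 -0.  -1.4] w 15.5
tilt [-5.8e-03 -7.0e-04 -1.0e+00]
4 rows d [32.9 32.7  0.4] turn 0.013
[[[0.0019,-0.0114,-0.0001],0.003],[[0.0018,-0.0114,-0.0001],0.003],[[0.0018,-0.0115,-0.0001],0.003],[[0.0018,-0.0115,-0.0001],0.003]]
```

step_arm(
  deltas=[
    [[0.002,-0.011,0],0.003],
    [[0.002,-0.011,0],0.003],
    [[0.002,-0.011,0],0.003],
    [[0.002,-0.011,0],0.003],
    [[0,0,0],0],
  ],
)

```text
time_s: 6.25
tcp_pos: [477.8, 155.8, 217.0]
eef_rot: [0.948, -0.318, -0.004, 0.002]
wrist_force: [0.2, 0.1, -1.4]
grip_width: 15.5
```

```bash
python3 -c "
from toe import *
now();ptoe(-20,34,225,8)
p,d=arm.read_camera('scene');crop(p[:,:,::-1],285,135,345,185,12,'s4.png')"
```

```text
toe hut [-40.1  29.9 221.5]
t 6.25 tcp [477.8 155.8 217. ] yaw 52.97 F [ 0.2  0.1 -1.4] w 15.5
tilt [-0.0091 -0.0017 -1.    ]
3 rows d [ 9.3 17.9  3.5] turn -0.008
[[[-0.0011,-0.0066,-0.0012],-0.003],[[-0.0011,-0.0066,-0.0012],-0.003],[[-0.0011,-0.0066,-0.0012],-0.003]]
```

View pics/s4.png

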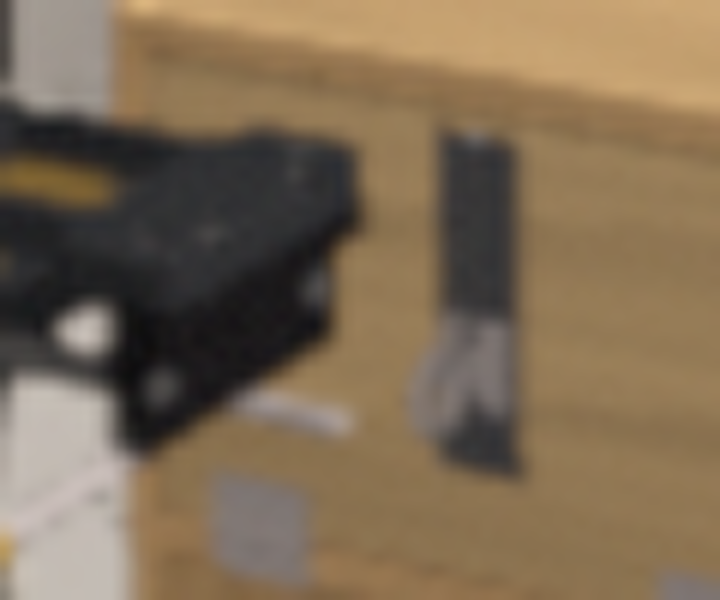

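```bash
python3 -c "
from toe import *
s=arm.camera_model('scene')
for h in ((-40.1,12,221.5),(-20,0,224),(-20,16,225),(-20,14,222),(-40,12,218)):
  q=proj(s,w(np.array(h)));print(h,q.round(1),((q-[285,135])*12).round(0))
"
```

```text
(-40.1, 12, 221.5) [313.7 169.8] [344. 418.]
(-20, 0, 224) [321.2 167.2] [434. 386.]
(-20, 16, 225) [316.1 165.8] [373. 369.]
(-20, 14, 222) [316.7 166.9] [381. 383.]
(-40, 12, 218) [313.7 171. ] [344. 432.]
```

step_arm(
  deltas=[
    [[-0.002,-0.006,-0.002],-0.004],
    [[-0.002,-0.006,-0.002],-0.004],
    [[-0.001,-0.006,-0.002],0],
    [[0,0,0],0],
  ],
)

```text
time_s: 6.7
tcp_pos: [484.3, 174.1, 223.1]
eef_rot: [0.95, -0.313, -0.005, 0.003]
wrist_force: [0.3, -0.2, -1.3]
grip_width: 15.2
```

```bash
python3 -c "
from toe import *
now();ptoe(-20,34,226,8)
p,d=arm.read_camera('scene');crop(p[:,:,::-1],285,135,345,185,12,'s5.png')
p,d=arm.read_camera('wrist');cv2.imwrite('pics/w5.png',p[:,:,::-1])
"
```

```text
toe hut [-21.3  36.7 227.6]
t 6.7 tcp [484.3 174.1 223.1] yaw 53.47 F [ 0.3 -0.2 -1.3] w 15.2
tilt [-0.0105 -0.0022 -0.9999]
1 rows d [ 2.8 -0.5 -1.6] turn 0.001
[[[0.0025,-0.0013,0.0016],0.001]]
```

View pics/s5.png

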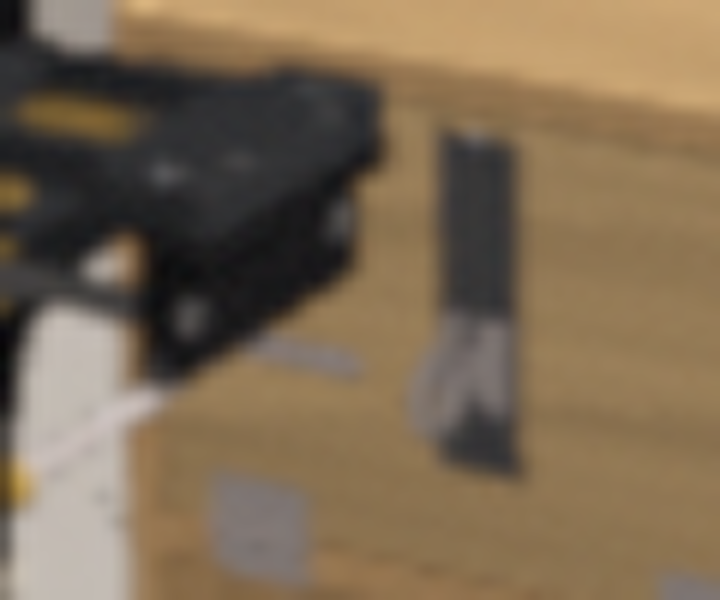

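View pics/w5.png

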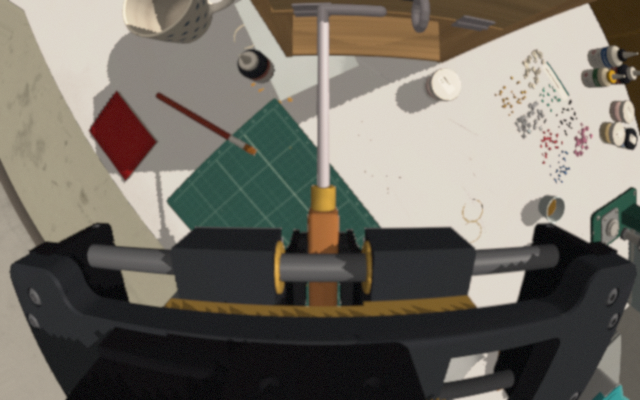

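```bash
python3 -c "
from toe import *
p=cv2.imread('pics/w5.png');crop(p,300,0,460,60,5,'w5c.png')
m=arm.camera_model('wrist');print(proj(m,np.array([w([-20,0,225]),w([-31.5,0,225]),w([-8.5,0,225]),w([-21.3,18.7,226])]),True))
"
```

```text
[[421.13827197  14.16542214]
 [421.9338089   33.67374057]
 [420.11013625  -4.49669849]
 [387.48771624  12.27731605]]
```

View pics/w5c.png

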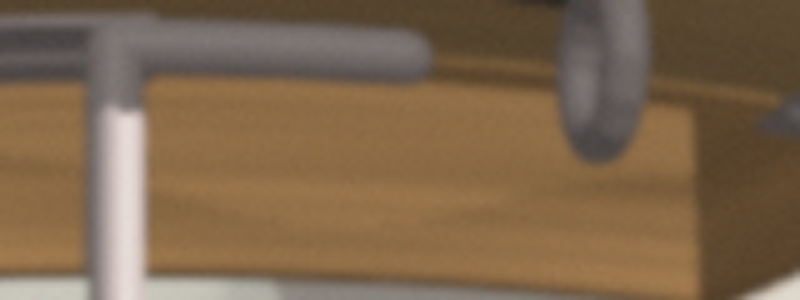

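```bash
python3 -c "
from toe import *
s=arm.camera_model('scene')
for h in ((-21.3,18.7,226.6),(-21.3,18.7,224),(-20,0,225)):
  q=proj(s,w(np.array(h)));print(h,q.round(1),((q-[285,135])*12).round(0))
"
```

```text
(-21.3, 18.7, 226.6) [315.  165.2] [360. 363.]
(-21.3, 18.7, 224) [315.  166.1] [360. 373.]
(-20, 0, 225) [321.2 166.8] [434. 382.]
```

step_arm(
  deltas=[
    [[0.006,-0.001,0.001],0],
    [[0.006,0,0],0],
    [[0,0,0],0],
  ],
)

```text
time_s: 7.1
tcp_pos: [494.8, 166.3, 221.5]
eef_rot: [0.95, -0.313, -0.005, 0.003]
wrist_force: [-0.5, -0.3, -1.7]
grip_width: 15.4
```

```bash
python3 -c "
from toe import *
now();ptoe(-20,2,226,6)"
```

```text
toe hut [-21.3  23.6 226. ]
t 7.1 tcp [494.8 166.3 221.5] yaw 53.46 F [-0.5 -0.3 -1.7] w 15.4
tilt [-0.011  -0.0031 -0.9999]
4 rows d [ 18.  -11.7  -0. ] turn 0.001
[[[0.0054,-0.0003,0.0],0.0],[[0.0054,-0.0003,0.0],0.0],[[0.0054,-0.0003,0.0],0.0],[[0.0054,-0.0003,0.0],0.0]]
```

step_arm(
  deltas=[
    [[0.003,-0.0005,0],0],
    [[0.003,0,0],0],
    [[0,0,0],0],
  ],
)

```text
time_s: 7.4
tcp_pos: [500.5, 162.2, 221.3]
eef_rot: [0.949, -0.314, -0.005, 0.003]
wrist_force: [0.7, 0.1, -0.7]
grip_width: 15.7
```

```bash
python3 -c "
from toe import *
now();ptoe(-20,2,226,6)
p,d=arm.read_camera('wrist');crop(p[:,:,::-1],300,0,460,60,5,'w6c.png')
p,d=arm.read_camera('scene');crop(p[:,:,::-1],285,135,345,185,12,'s6.png')
"
```

```text
toe hut [-21.2  16.5 225.8]
t 7.4 tcp [500.5 162.2 221.3] yaw 53.4 F [ 0.7  0.1 -0.7] w 15.7
tilt [-0.0114 -0.0032 -0.9999]
3 rows d [12.3 -7.6  0.2] turn -0.0
[[[0.0048,-0.0004,-0.0001],-0.0],[[0.0048,-0.0004,-0.0001],-0.0],[[0.0048,-0.0004,-0.0001],-0.0]]
```

View pics/w6c.png

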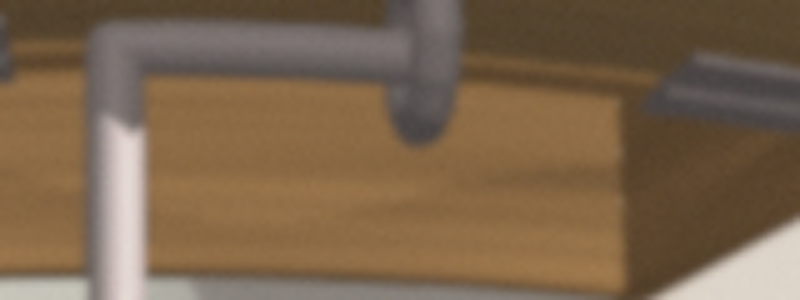

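View pics/s6.png

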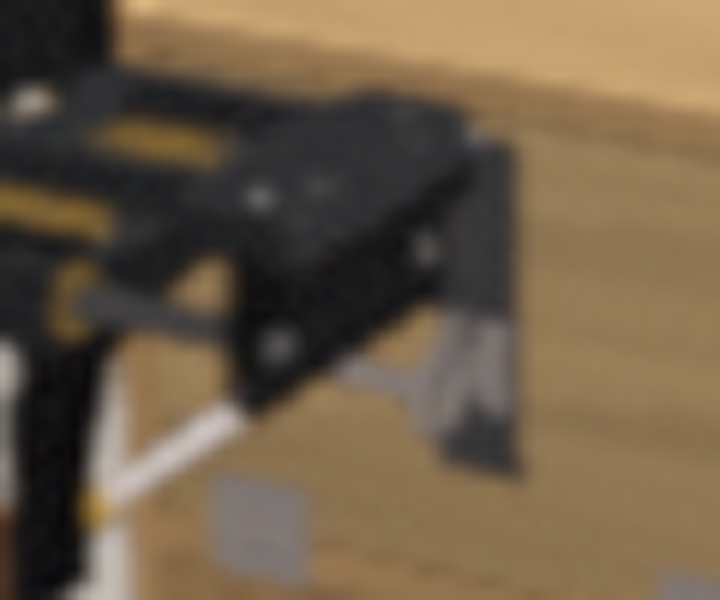

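step_arm(
  deltas=[
    [[0.004,-0.001,0],0],
    [[0.004,0,0],0],
    [[0,0,0],0],
  ],
)

```text
time_s: 7.8
tcp_pos: [507.7, 158.4, 221.2]
eef_rot: [0.95, -0.314, -0.005, 0.003]
wrist_force: [0.0, -0.1, -1.6]
grip_width: 15.6
```

```bash
python3 -c "
from toe import *
now();ptoe(-20,2,226,6);print(pose()[0]['ft_torque'])
p,d=arm.read_camera('wrist');crop(p[:,:,::-1],300,0,460,60,5,'w7c.png')
p,d=arm.read_camera('scene');crop(p[:,:,::-1],285,135,345,185,12,'s7.png')
"
```

```text
toe hut [-20.    8.5 225.7]
t 7.8 tcp [507.7 158.4 221.2] yaw 53.44 F [ 0.  -0.1 -1.6] w 15.6
tilt [-0.0115 -0.0031 -0.9999]
2 rows d [ 5.1 -3.8  0.3] turn 0.001
[[[0.0032,0.0,-0.0001],0.0],[[0.0032,0.0,-0.0001],0.0]]
[ 0.01192872 -0.04117717 -0.02048162]
```

View pics/w7c.png

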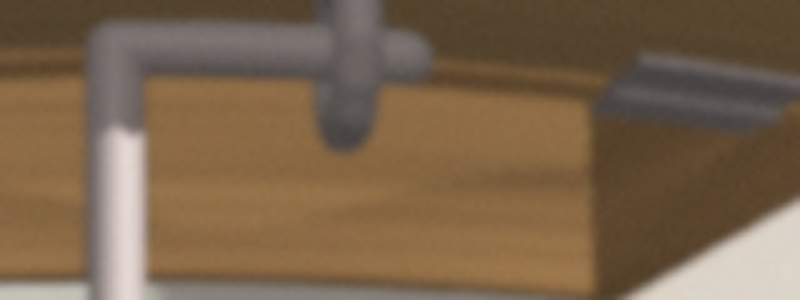

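View pics/s7.png

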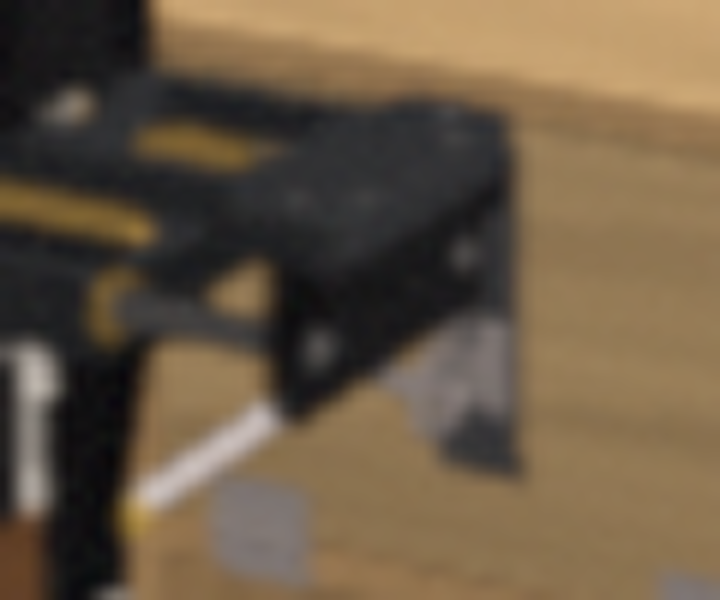

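step_arm(
  deltas=[
    [[0.003,0,0],0],
    [[0.003,0,0],0],
    [[0,0,0],0],
  ],
)

```text
time_s: 8.2
tcp_pos: [512.5, 154.8, 221.2]
eef_rot: [0.95, -0.314, -0.005, 0.003]
wrist_force: [-0.4, -0.3, -1.4]
grip_width: 15.5
```

```bash
cat >> toe.py <<'E'
R0=58.
def sw(th0,th1,k,hy=2,lead=3.5):
    """rows through th0->th1 in k steps from the present pose; world hut steps"""
    now();st,p,a,M=pose();print("F",st["wrist_force"].round(1),"T",st["ft_torque"].round(2),"tilt",M[:2,2].round(4))
    f=lambda t:np.array([-(R0*np.sin(t)+20*np.cos(t))-lead*np.cos(t-np.arctan2(20,R0)+np.arctan2(20,R0)),hy,167+R0*np.cos(t)-20*np.sin(t)-lead*np.sin(t)])
    yaw=53.4;cur=p.copy();rows=[]
    turn=-(np.radians(yaw-90)-a)
    for i in range(k):
        t=th0+(th1-th0)*(i+1)/k
        tgt=w(f(t)+np.array([-130,15.7,-4.5]))
        d=tgt-cur;L=np.linalg.norm(d)
        c,s=np.cos(a),np.sin(a)
        rows.append([[float(round((d[0]*c+d[1]*s)/1000,4)),float(round((d[0]*s-d[1]*c)/1000,4)),float(round(-d[2]/1000,4))],float(round(turn/k,3))]);cur=tgt
    print(str(rows).replace(" ",""))
E
python3 -c "
from toe import *
sw(0,.3,4)"
```

```text
toe hut [-20.    2.6 225.7]
F [-0.4 -0.3 -1.4] T [ 0.04 -0.01  0.04] tilt [-0.0117 -0.0029]
[[[0.0004,0.0078,0.0026],0.0],[[-0.0,0.0041,0.0022],0.0],[[-0.0,0.0039,0.0025],0.0],[[-0.0,0.0037,0.0028],0.0]]
```

```bash
python3 - <<'E'
s=open('toe.py').read()
a=s.index("-lead*np.cos(");b=s.index(",hy,167")
s=s[:a]+"-lead*np.cos(t+np.arctan2(20,R0))"+s[b:]
s=s.replace("-lead*np.sin(t)])","-lead*np.sin(t+np.arctan2(20,R0))])")
open('toe.py','w').write(s)
E
python3 -c "
from toe import *
sw(0,.3,4)"
```

```text
toe hut [-20.    2.6 225.7]
F [-0.4 -0.3 -1.4] T [ 0.04 -0.01  0.04] tilt [-0.0117 -0.0029]
[[[0.0004,0.0075,0.0037],0.0],[[-0.0,0.004,0.0022],0.0],[[-0.0,0.0039,0.0025],0.0],[[-0.0,0.0037,0.0028],0.0]]
```

step_arm(
  deltas=[
    [[0,0.004,0.001],0],
    [[0,0.004,0.002],0],
    [[0,0.004,0.002],0],
  ],
)

```text
time_s: 8.5
tcp_pos: [506.1, 145.9, 216.5]
eef_rot: [0.95, -0.313, -0.004, 0.002]
wrist_force: [3.3, 3.0, -2.0]
grip_width: 15.5
```

```bash
python3 -c "
from toe import *
sw(.1,.4,4)
p,d=arm.read_camera('wrist');cv2.imwrite('pics/w8.png',p[:260,:,::-1])
p,d=arm.read_camera('scene');crop(p[:,:,::-1],270,120,370,195,8,'s8.png')
"
```

```text
toe hut [-31.    2.4 221. ]
F [ 3.3  3.  -2. ] T [ 0.42 -0.43  0.06] tilt [-0.0087 -0.0004]
[[[0.0001,0.0019,0.0021],0.0],[[-0.0,0.0038,0.0026],0.0],[[-0.0,0.0036,0.0029],0.0],[[-0.0,0.0034,0.0031],0.0]]
```

View pics/w8.png

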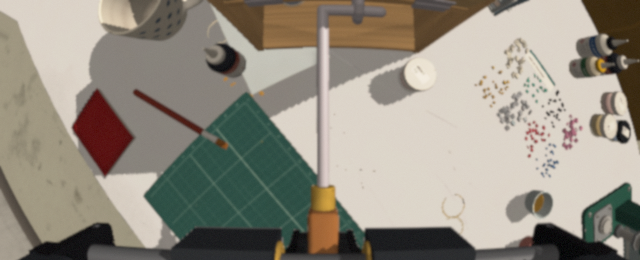

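View pics/s8.png

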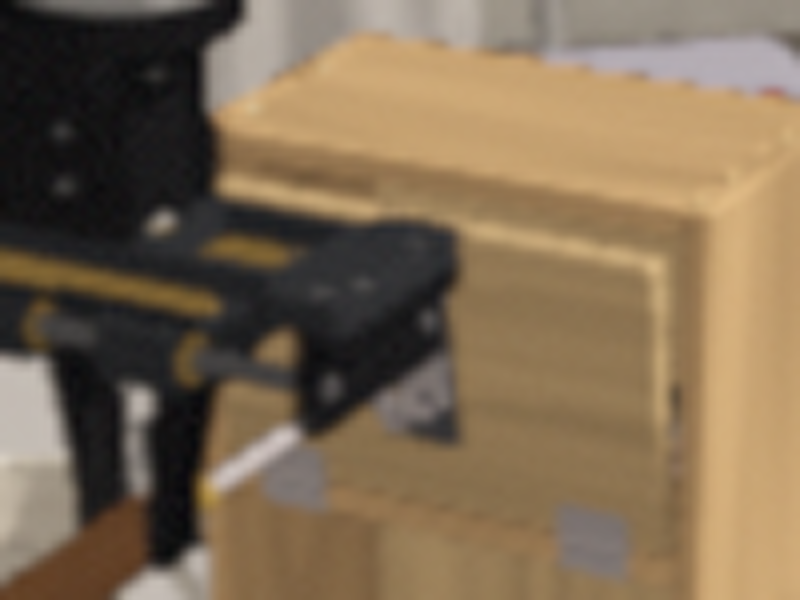

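step_arm(
  deltas=[
    [[0,0.003,0.002],0],
    [[0,0.004,0.003],0],
    [[0,0.004,0.003],0],
    [[0,0.004,0.003],0],
  ],
)

```text
time_s: 9.0
tcp_pos: [496.9, 133.7, 205.0]
eef_rot: [0.95, -0.313, -0.003, 0.001]
wrist_force: [4.9, 5.7, -3.7]
grip_width: 15.7
```

```bash
python3 -c "
from toe import *
sw(.4,.75,4)
"
```

```text
toe hut [-46.2   2.6 209.5]
F [ 4.9  5.7 -3.7] T [ 0.67 -0.65  0.05] tilt [-0.007  0.001]
[[[0.0003,0.001,0.0031],0.0],[[-0.0,0.0033,0.0043],0.0],[[-0.0,0.0029,0.0045],0.0],[[-0.0,0.0025,0.0048],0.0]]
```

```bash
sed -i 's/^R0=58./R0=55./' toe.py; python3 -c "
from toe import *
sw(.5,.75,4)
"
```

```text
toe hut [-46.2   2.6 209.5]
F [ 4.9  5.7 -3.7] T [ 0.67 -0.65  0.05] tilt [-0.007  0.001]
[[[0.0003,0.0022,0.0094],0.0],[[-0.0,0.002,0.0031],0.0],[[-0.0,0.0018,0.0032],0.0],[[-0.0,0.0016,0.0033],0.0]]
```

step_arm(
  deltas=[
    [[0,0.001,0.004],0],
    [[0,0.002,0.004],0],
  ],
)

```text
time_s: 9.2
tcp_pos: [494.7, 130.7, 196.8]
eef_rot: [0.95, -0.313, -0.003, 0.001]
wrist_force: [1.4, 2.3, 1.2]
grip_width: 15.5
```

```bash
python3 -c "
from toe import *
sw(.6,.85,4)
p,d=arm.read_camera('wrist');crop(p[:,:,::-1],260,0,440,130,4,'w9.png')
p,d=arm.read_camera('scene');crop(p[:,:,::-1],270,120,370,195,8,'s9.png')
"
```

```text
toe hut [-50.    2.5 201.3]
F [1.4 2.3 1.2] T [ 0.41 -0.42  0.06] tilt [-0.0068  0.0007]
[[[0.0003,0.0015,0.0062],0.0],[[-0.0,0.0017,0.0033],0.0],[[-0.0,0.0014,0.0034],0.0],[[-0.0,0.0012,0.0034],0.0]]
```

View pics/w9.png

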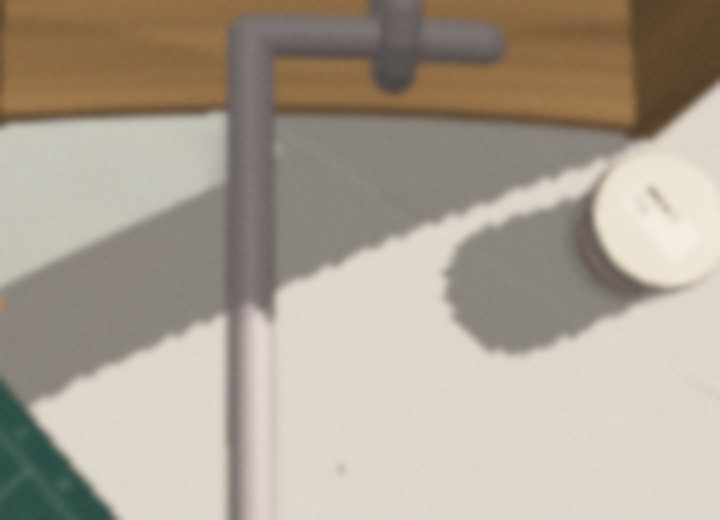

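View pics/s9.png

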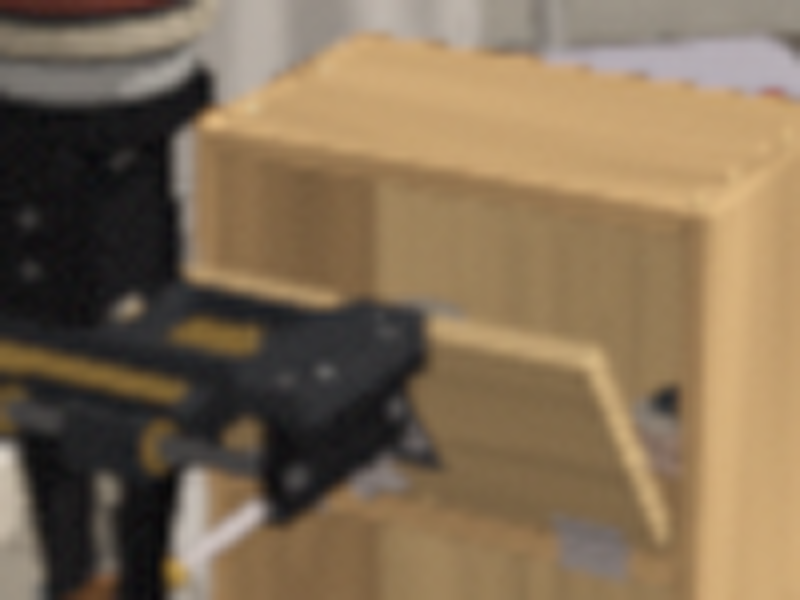

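step_arm(
  deltas=[
    [[0,0.002,0.004],0],
    [[0,0.002,0.004],0],
    [[0,0.002,0.004],0],
  ],
)

```text
time_s: 9.6
tcp_pos: [491.2, 125.6, 184.6]
eef_rot: [0.95, -0.313, -0.003, 0.0]
wrist_force: [2.0, 2.4, -0.7]
grip_width: 15.3
```

```bash
python3 -c "
from toe import *
sw(.8,1.05,4)
"
```

```text
toe hut [-56.1   2.3 189.1]
F [ 2.   2.4 -0.7] T [ 0.56 -0.51  0.07] tilt [-0.0059  0.0009]
[[[0.0001,-0.0001,0.0048],0.0],[[-0.0,0.001,0.0035],0.0],[[-0.0,0.0007,0.0036],0.0],[[-0.0,0.0005,0.0036],0.0]]
```

step_arm(
  deltas=[
    [[0,0,0.005],0],
    [[0,0.001,0.004],0],
    [[0,0.001,0.004],0],
  ],
)

```text
time_s: 9.9
tcp_pos: [489.6, 123.4, 170.5]
eef_rot: [0.95, -0.313, -0.003, 0.001]
wrist_force: [1.2, 1.5, 0.8]
grip_width: 15.2
```

```bash
python3 -c "
from toe import *
sw(1.05,1.3,4)
p,d=arm.read_camera('wrist');crop(p[:,:,::-1],260,0,440,130,4,'w10.png')
p,d=arm.read_camera('scene');crop(p[:,:,::-1],270,120,370,195,8,'s10.png')
"
```

```text
toe hut [-58.8   2.3 175. ]
F [1.2 1.5 0.8] T [ 0.41 -0.37  0.04] tilt [-0.0062  0.0002]
[[[-0.0,-0.0003,0.0051],0.0],[[-0.0,0.0001,0.0037],0.0],[[0.0,-0.0002,0.0037],0.0],[[0.0,-0.0004,0.0036],0.0]]
```

View pics/w10.png

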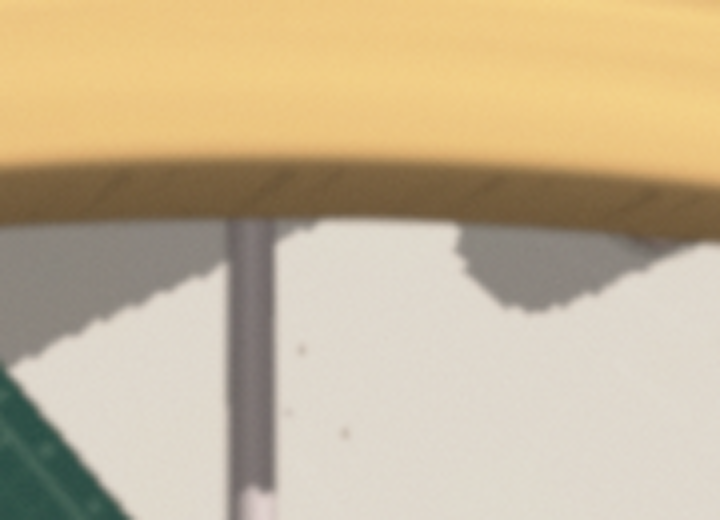

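View pics/s10.png

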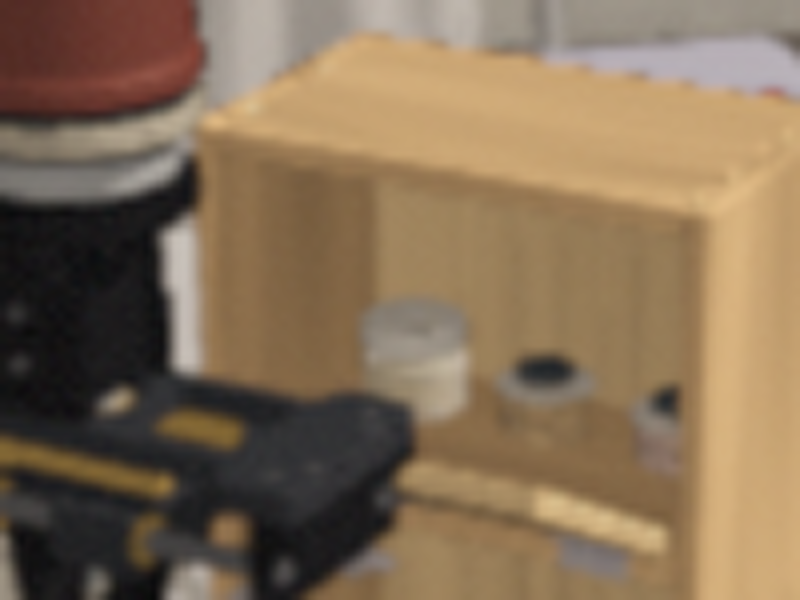

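step_arm(
  deltas=[
    [[0,0,0.004],0],
    [[0,0,0.004],0],
    [[0,0,0.004],0],
  ],
)

```text
time_s: 10.3
tcp_pos: [489.3, 123.1, 157.8]
eef_rot: [0.95, -0.313, -0.003, 0.001]
wrist_force: [1.3, 1.3, 0.7]
grip_width: 15.6
```

```bash
python3 -c "
from toe import *
sw(1.3,1.5,3)
"
```

```text
toe hut [-59.3   2.3 162.3]
F [1.3 1.3 0.7] T [ 0.36 -0.38 -0.01] tilt [-0.0069 -0.0004]
[[[0.0001,-0.0018,0.0072],0.0],[[0.0,-0.0009,0.0038],0.0],[[0.0,-0.0012,0.0037],0.0]]
```

step_arm(
  deltas=[
    [[0,-0.001,0.004],0],
    [[0,-0.001,0.004],0],
    [[0,-0.001,0.004],0],
  ],
)

```text
time_s: 10.6
tcp_pos: [490.8, 125.4, 144.5]
eef_rot: [0.95, -0.313, -0.003, 0.002]
wrist_force: [0.4, 0.8, 1.0]
grip_width: 15.8
```

```bash
python3 -c "
from toe import *
sw(1.5,1.57,2)
p,d=arm.read_camera('scene');crop(p[:,:,::-1],270,120,370,195,8,'s11.png')
"
```

```text
toe hut [-56.6   2.5 149. ]
F [0.4 0.8 1. ] T [ 0.3  -0.36  0.02] tilt [-0.0077 -0.0011]
[[[0.0002,-0.002,0.0033],0.001],[[0.0,-0.0008,0.0019],0.001]]
```

View pics/s11.png

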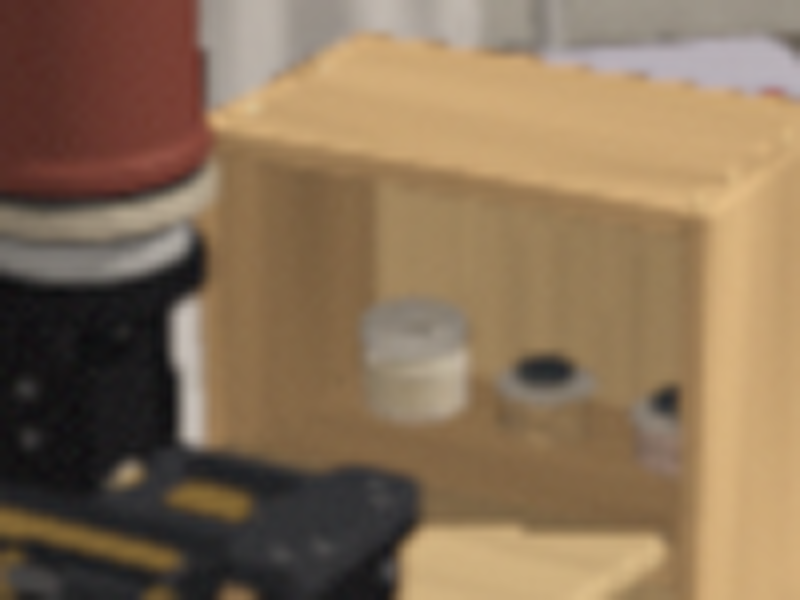

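step_arm(
  deltas=[
    [[0,-0.001,0.003],0],
    [[0,-0.001,0.002],0],
  ],
)

```text
time_s: 10.85
tcp_pos: [491.5, 126.9, 138.2]
eef_rot: [0.95, -0.313, -0.004, 0.002]
wrist_force: [-1.8, -1.8, 1.2]
grip_width: 15.4
```

```bash
cat >> toe.py <<'E'
def flapang(save=None):
    s=arm.camera_model('scene');p,d=arm.read_camera('scene')
    if save: crop(p[:,:,::-1],250,110,390,215,5.5,save)
    P=[]
    for v in range(150,215):
        for u in range(290,372):
            if d[v,u]>0:
                h=hut(pt(s,u,v,d[v,u]))
                if -110<h[0]<-8 and -86<h[1]<80 and 130<h[2]<285: P.append(h)
    P=np.array(P);
    if len(P)<10: print("few",len(P));return
    for _ in range(5):
        k=np.polyfit(P[:,0],P[:,2],1);r=P[:,2]-np.polyval(k,P[:,0]);P=P[np.abs(r)<max(4,1.5*r.std())]
    print("flap fit n",len(P),"slope",k, "angle",np.pi/2-np.arctan(-k[0]),"x",P[:,0].min(),P[:,0].max(),"y",P[:,1].min(),P[:,1].max())
E
python3 -c "
from toe import *
sw(1.5,1.57,2)
flapang('s12.png')
"
```

```text
toe hut [-54.9   2.8 142.7]
F [-1.8 -1.8  1.2] T [-0.18  0.02  0.05] tilt [-0.0091 -0.0015]
[[[0.0006,-0.0003,-0.003],0.001],[[0.0,-0.0008,0.0019],0.001]]
flap fit n 452 slope [-4.40190958e-04  1.76248400e+02] angle 1.5703561358654654 x -109.12515993736383 -8.058755877395129 y -85.67528641294945 79.2614725132915
```

View pics/s12.png

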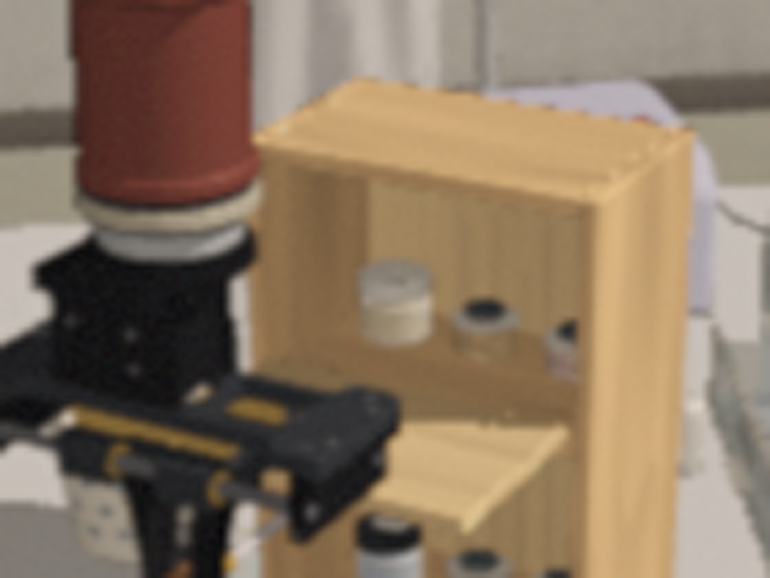

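step_arm(
  deltas=[
    [[0,0.001,-0.003],0],
    [[0,0,0],0],
  ],
)

```text
time_s: 11.1
tcp_pos: [490.3, 126.0, 140.7]
eef_rot: [0.95, -0.313, -0.005, 0.003]
wrist_force: [0.5, 0.8, -0.9]
grip_width: 15.2
```

```bash
python3 -c "
from toe import *
sw(1.5,1.57,2)
"
```

```text
toe hut [-56.3   3.2 145.2]
F [ 0.5  0.8 -0.9] T [-0.06 -0.04  0.03] tilt [-0.0109 -0.0021]
[[[0.001,-0.0017,-0.0004],0.001],[[0.0,-0.0008,0.0019],0.001]]
```

Free (baseline force). Withdraw to the left (tool −x).

step_arm(
  deltas=[
    [[-0.004,0,-0.0005],0],
    [[-0.004,0,0],0],
    [[-0.004,0,0],0],
  ],
)

```text
time_s: 11.4
tcp_pos: [479.5, 133.2, 140.9]
eef_rot: [0.95, -0.314, -0.006, 0.003]
wrist_force: [-0.2, -0.3, -1.2]
grip_width: 15.7
```

```bash
python3 -c "
from toe import *
sw(1.5,1.57,2)
"
```

```text
toe hut [-57.1  16.2 145.4]
F [-0.2 -0.3 -1.2] T [ 0.   -0.08 -0.05] tilt [-0.0126 -0.0025]
[[[0.014,-0.0024,-0.0003],0.0],[[0.0,-0.0008,0.0019],0.0]]
```

step_arm(
  deltas=[
    [[-0.005,0,0],0],
    [[-0.006,0,0],0],
    [[-0.006,0,0],0],
    [[-0.006,0,0],0],
    [[0,0,0],0],
  ],
)

```text
time_s: 11.9
tcp_pos: [458.1, 148.7, 140.9]
eef_rot: [0.95, -0.313, -0.006, 0.003]
wrist_force: [0.9, -0.6, -0.9]
grip_width: 15.4
```

```bash
python3 -c "
from toe import *
sw(1.5,1.57,2)
flapang('s13.png')
p,d=arm.read_camera('wrist');cv2.imwrite('pics/w13.png',p[:,:,::-1])
"
```

```text
toe hut [-57.3  42.7 145.4]
F [ 0.9 -0.6 -0.9] T [ 0.02 -0.02 -0.02] tilt [-0.0136 -0.0024]
[[[0.0404,-0.0026,-0.0003],0.001],[[0.0,-0.0008,0.0019],0.001]]
flap fit n 703 slope [-1.60606643e-04  1.76200715e+02] angle 1.5706357201530767 x -109.8927434664273 -8.067016149224628 y -85.99106732702046 49.43008554813332
```

View pics/w13.png

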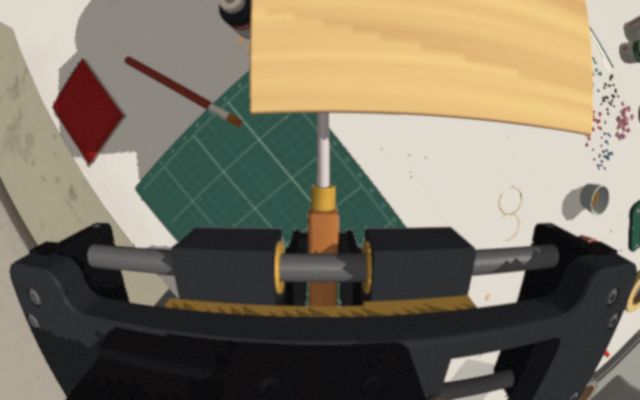

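step_arm(
  deltas=[
    [[0,0.01,0.002],0],
    [[0,0.015,0.002],0],
    [[0,0.02,0.001],0],
    [[0,0.02,0],0],
    [[0,0.02,0],0],
    [[0,0.02,0],0],
    [[0,0.02,0],0],
    [[0,0,0],0],
  ],
)

```text
time_s: 12.8
tcp_pos: [376.9, 39.1, 134.7]
eef_rot: [0.949, -0.314, -0.007, 0.005]
wrist_force: [0.8, -0.2, -0.3]
grip_width: 15.5
```

```bash
python3 -c "
from toe import *
now();plan(505,-100,110,-9.85,20)
"
```

```text
toe hut [-193.8   42.2  139.2]
t 12.8 tcp [376.9  39.1 134.7] yaw 53.41 F [ 0.8 -0.2 -0.3] w 15.5
tilt [-0.0158 -0.0049 -0.9999]
10 rows d [ 128.1 -139.1  -24.7] turn 1.104
[[[0.0186,0.0035,0.0025],0.11],[[0.0188,0.0015,0.0025],0.11],[[0.0189,-0.0006,0.0025],0.11],[[0.0187,-0.0027,0.0025],0.11],[[0.0183,-0.0047,0.0025],0.11],[[0.0177,-0.0067,0.0025],0.11],[[0.0168,-0.0086,0.0025],0.11],[[0.0158,-0.0104,0.0025],0.11],[[0.0145,-0.0121,0.0025],0.11],[[0.0131,-0.0136,0.0025],0.11]]
```

step_arm(
  deltas=[
    [[0.019,0.003,0.002],0.11],
    [[0.019,0.001,0.002],0.11],
    [[0.019,-0.001,0.002],0.11],
    [[0.019,-0.003,0.002],0.11],
    [[0.018,-0.005,0.002],0.11],
    [[0.018,-0.007,0.002],0.11],
    [[0.017,-0.009,0.002],0.11],
    [[0.016,-0.01,0.002],0.11],
    [[0.014,-0.012,0.002],0.11],
    [[0.013,-0.014,0.002],0.1],
    [[0,0,0],0],
  ],
)

```text
time_s: 13.9
tcp_pos: [508.3, -109.2, 110.7]
eef_rot: [-0.629, 0.777, 0.003, -0.006]
wrist_force: [0.2, 0.3, -0.8]
grip_width: 15.8
```

```bash
python3 -c "
from toe import *
plan(512,-101,25,-9.85,25)
p,d=arm.read_camera('scene');cv2.imwrite('pics/s14.png',p[:,:,::-1])
"
```

```text
t 13.9 tcp [ 508.3 -109.2  110.7] yaw -12.04 F [ 0.2  0.3 -0.8] w 15.8
tilt [-0.0122 -0.003  -0.9999]
4 rows d [  3.7   8.2 -85.7] turn -0.038
[[[-0.0022,-0.0005,0.0214],-0.01],[[-0.0022,-0.0005,0.0214],-0.01],[[-0.0022,-0.0005,0.0214],-0.01],[[-0.0022,-0.0005,0.0214],-0.01]]
```

View pics/s14.png

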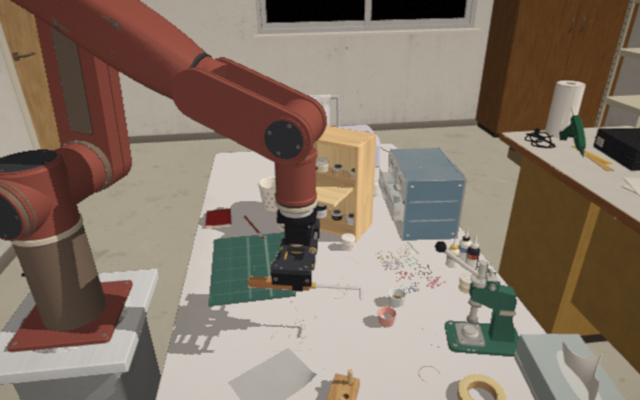

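Pole held above the clear area; flap level behind. Lowering.

step_arm(
  deltas=[
    [[-0.002,0,0.021],-0.01],
    [[-0.002,0,0.021],-0.01],
    [[-0.002,0,0.021],-0.01],
    [[-0.002,0,0.018],-0.01],
    [[0,0,0.006],0],
    [[0,0,0],0],
  ],
)

```text
time_s: 14.55
tcp_pos: [505.0, -96.6, 21.4]
eef_rot: [-0.651, 0.759, 0.005, -0.005]
wrist_force: [0.3, 0.2, 0.1]
grip_width: 15.8
```

```bash
python3 -c "
from toe import *
plan(512,-101,5,-9.85,5)
"
```

```text
t 14.55 tcp [505.  -96.6  21.4] yaw -8.74 F [0.3 0.2 0.1] w 15.8
tilt [-1.410e-02 -1.000e-04 -9.999e-01]
4 rows d [  7.   -4.4 -16.4] turn 0.019
[[[0.0008,-0.0019,0.0041],0.005],[[0.0008,-0.0019,0.0041],0.005],[[0.0008,-0.0019,0.0041],0.005],[[0.0008,-0.0019,0.0041],0.005]]
```

step_arm(
  deltas=[
    [[0,0,0.004],0],
    [[0,0,0.004],0],
    [[0,0,0.003],0],
    [[0,0,0.002],0],
    [[0,0,0],0],
  ],
)

```text
time_s: 15.05
tcp_pos: [506.9, -97.0, 10.7]
eef_rot: [-0.652, 0.758, 0.002, -0.004]
wrist_force: [0.7, -0.1, -1.4]
grip_width: 15.5
```

```bash
python3 -c "
from toe import *
plan(512,-101,5,-9.85,5)
"
```

```text
t 15.05 tcp [506.9 -97.   10.7] yaw -8.66 F [ 0.7 -0.1 -1.4] w 15.5
tilt [-0.0094 -0.0016 -1.    ]
2 rows d [ 5.1 -4.  -5.7] turn 0.021
[[[0.0016,-0.0028,0.0028],0.01],[[0.0015,-0.0028,0.0028],0.01]]
```

step_arm(
  deltas=[
    [[0,0,0.003],0],
    [[0,0,0.002],0],
    [[0,0,0.001],0],
    [[0,0,0],0],
  ],
)

```text
time_s: 15.45
tcp_pos: [507.5, -97.4, 4.9]
eef_rot: [-0.652, 0.759, 0.002, -0.004]
wrist_force: [-0.0, 0.5, -0.6]
grip_width: 15.2
```

```bash
python3 -c "
from toe import *
plan(512,-101,5,-9.85,5)
"
```

```text
t 15.45 tcp [507.5 -97.4   4.9] yaw -8.67 F [-0.   0.5 -0.6] w 15.2
tilt [-0.0083 -0.002  -1.    ]
2 rows d [ 4.5 -3.6  0.1] turn 0.021
[[[0.0014,-0.0025,-0.0],0.01],[[0.0014,-0.0025,-0.0],0.01]]
```

step_arm(
  deltas=[
    [[0,0,0],0],
    [[0,0,0],0],
    [[0,0,0],0],
    [[0,0,0],0],
    [[0,0,0],0],
    [[0,0,0],0],
  ],
  jaw=0.4,
)

```text
time_s: 16.05
tcp_pos: [508.3, -97.7, 5.5]
eef_rot: [-0.652, 0.759, 0.001, -0.003]
wrist_force: [0.1, 0.1, -0.1]
grip_width: 50.3
```

step_arm(
  deltas=[
    [[0,0,-0.01],0],
    [[0,0,-0.02],0],
    [[0,0,-0.03],0],
    [[0,0,-0.04],0],
    [[0,0.02,-0.04],0],
    [[0,0.02,-0.03],0],
    [[0,0,0],0],
  ],
)

```text
time_s: 16.75
tcp_pos: [468.1, -90.8, 185.5]
eef_rot: [-0.652, 0.758, 0.002, -0.004]
wrist_force: [-0.0, -0.5, -0.1]
grip_width: 52.1
```

```bash
python3 -c "
from toe import *
plan(512,-101,5,-9.85,50)
flapang('s15.png')
m=arm.camera_model('wrist');p,d=arm.read_camera('wrist');cv2.imwrite('pics/w15.png',p[:,:,::-1]);np.save('pics/w15.npy',d)
p,d=arm.read_camera('scene');cv2.imwrite('pics/s15f.png',p[:,:,::-1])
import pickle;pickle.dump(m,open('pics/m15','wb'))
"
```

```text
t 16.75 tcp [468.1 -90.8 185.5] yaw -8.66 F [-0.  -0.5 -0.1] w 52.1
tilt [-0.0078 -0.0024 -1.    ]
4 rows d [  43.9  -10.2 -180.5] turn 0.021
[[[0.0009,-0.0112,0.0451],0.005],[[0.0008,-0.0112,0.0451],0.005],[[0.0007,-0.0112,0.0451],0.005],[[0.0007,-0.0112,0.0451],0.005]]
flap fit n 896 slope [4.74914834e-04 1.76279493e+02] angle 1.5712712415935755 x -109.63480862786179 -8.335586699782198 y -85.80950510090173 79.60952078158721
```

View pics/w15.png

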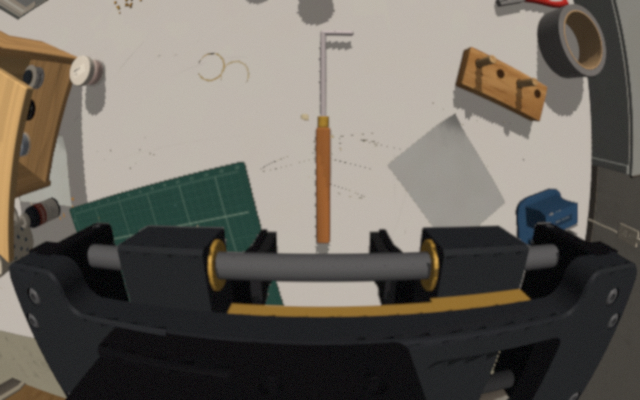

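View pics/s15f.png

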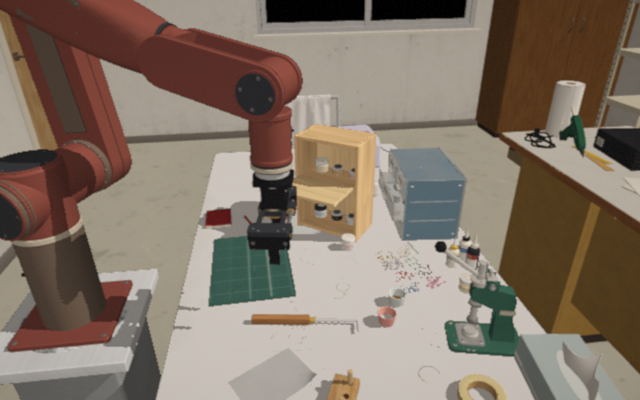

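```bash
python3 -c "
from toe import *
import pickle
m=pickle.load(open('pics/m15','rb'));d=np.load('pics/w15.npy')
for u,v in((323,60),(323,100),(323,140),(323,220),(323,33),(340,33),(340,34)): print(u,v,pt(m,u,v,d[v,u],True).round(1))
p,dd=arm.read_camera('top');t=arm.camera_model('top');d0=np.load('pics/top0.npy')
for nme,c in(('jar',(329,169.5)),('mug',(230,241)),('bottle',(277,229.5))):
  u,v=int(c[0]),int(c[1]);print(nme,np.abs(dd[v-8:v+8,u-8:u+8]-d0[v-8:v+8,u-8:u+8]).mean())
crop(p[:,:,::-1],180,90,350,270,4,'t15.png')
"
```

```text
323 60 [ 604.4 -111.2   12.2]
323 100 [ 561.  -104.5   12.6]
323 140 [518.9 -98.1  21.1]
323 220 [432.1 -84.9  19.5]
323 33 [ 634.1 -115.7   15.1]
340 33 [ 632.3 -133.7   12.7]
340 34 [ 631.3 -133.6   12.1]
jar 136.55423
mug 6.8798323
bottle 20.087696
```

View pics/t15.png

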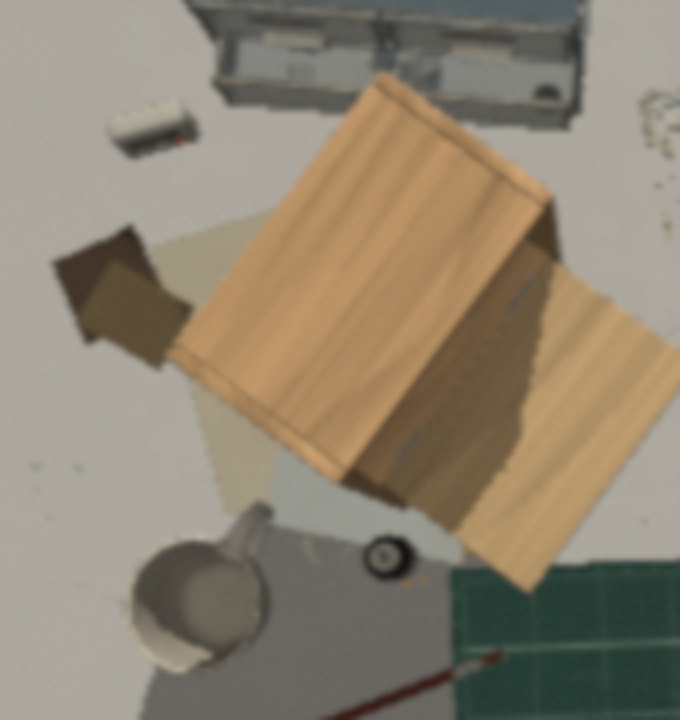

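Mug and bottle are where they were in the top view. The jar is hidden there by the flap, but the scene view shows it unmoved at (347,241). The pole lies flat and the flap is level.

```bash
python3 -c "
from station import arm
print(arm.finish_job())"
```

```text
the job is handed in; nothing more can be done
None
```

The flap is open and level, the pole is lying flat on the table well clear of the hutch, and I handed the job in at about 17 s of the 72 s allowed; no verdict was reported.

- **Opening:** I gripped the pole by its handle, slid the toe sideways through the eye (which I saw about 12 mm below its mid-point), and swung the flap down. The highest wrist force I read was about 8 N, against the 20 N limit. It came when the toe was slightly too far out on the arc, and dropped to about 3 N once I corrected that. I read the force only at the end of each move, so any brief peaks in between weren't captured.
- **Flap:** a fit to the camera depth gives 1.571 rad after release.
- **Pole:** it is let go, with the top of the handle about 20 mm and the toe about 12–15 mm above the table. It lies close to where it started.
- **Bottle and mug:** the top view shows them in the same place as at the start. The depth comparison there differed by about 7 mm at the mug and 20 mm at the bottle. I put that down to depth noise at their edges, because the picture shows no shift.
- **Jar:** the open flap hides it from the top camera, so the depth check failed there (137 mm difference). The scene camera shows it standing unmoved.

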